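Clamp up a pipe socket on the welding fixture

ROBOT

A 7-joint arm with a two-finger parallel gripper is mounted at the origin on a cart in front of the work surface, level with it; the furniture and walls round the work are solid. World frame = base frame: x ahead of the robot, y to its left, z up, the work surface at z = 0. Lengths are in m, angles in rad, forces in N, time in s.
With the tool pointing down it reaches from about 0.425 to 0.8 m from the base axis. Payload 8.3 kg.
Tool frame: the origin (TCP) lies on the centre line of the jaws, within the pads' length; the fingertips stand env.tcp_to_tips ahead of it and the grasp point (between the pads) is the TCP (env.tcp_to_tips is the distance from the TCP to the fingertips, in m); z points along the fingers, y is the line along which they close (so a half turn about z gives the same grasp; the last joint's range is limited). The gripper opens to 85 mm and grips with 20 to 120 N. Pads are 22 mm wide; open, the fingers measure 114 mm over their backs; the gripper's body (76 mm by 85 mm) begins 54 mm behind the grasp point. The pads swing forward as they close: fully open they stand 13 mm farther back than shut.
Start: joints at [1.186, 0.383, 0.016, 1.37, -0.006, 1.388, -0.046], TCP at [0.198, -0.593, 0.25] pointing down, gripper open.
Joint ranges: [-2.95, 2.95], [-0.25, 2.06], [-1.52, 1.56], [0.18, 2.33], [-1.44, 4.58], [0.02, 2.06], [-3.01, 3.01]. Speed limits (rad/s): [2.39, 2.39, 3.01, 3.01, 3.14, 3.14, 3.14].

INTERFACE

Orientations are given as a unit quaternion [w, x, y, z].
In Python, from bench import env gives the robot as it stands. The module is installed in compiled form; this text tells all that it offers.
- The arm moves only by the shell command python3 -m inch 'ROWS' [OPENING] [FORCE]. ROWS is text: rows parted by semicolons, each of 6 numbers parted by spaces: the shift along the tool's x, y, z as a fraction of full scale, then the turn, a rotation vector about the tool's x, y, z as a fraction of full scale. A call has exactly 5 rows; each row is the pose to reach, as a shift and turn from the pose commanded when the call began, along the tool's axes at that moment; what a row does not reach only later rows make up. Full scale, the value 1, is 0.3 m for a shift and 60 degrees for a turn. A row lasts 1/10 s, in which the tool goes at most 50 mm and 8.59 degrees, less where a joint would pass 70% of its speed; a pose out of reach is approached as far as the arm can. A call with a number of a shift or a turn outside -1 to 1 is refused whole. A call with a gripper value outside its range is refused whole. OPENING is the gripper command: -1 is shut, 1 is fully open, values between are in proportion, set as the call begins (- or left out, the last holds). The fingers move at their own pace and stop on an object; FORCE is the grip in N (left out, the last holds). Time passes only in rows, so rows that repeat a pose let the fingers close, or fill a call up. It gives the time, the measured TCP pose, the force, the opening and the grip force at its end, in the units of the state.
- env.sense(): the state, without advancing time (a new reading comes with each control period).
- env.get_image(name): name is "side" or "top"; returns (picture, depth): 400x640x3 uint8, blue, green, red; 400x640 float32, m along the optical axis (not along the pixel's ray), 0 where there is no reading.
- env.calibration(name): a dict with "camera_matrix" (3x3 intrinsics, pixels), "k1" (the pictures are not rectified: a ray, as slopes to the right and down, at radius r is drawn at 1 + k1 r^2 times it, then the intrinsics apply), "R" (3x3) and "t" (3): a world point X has camera coordinates R X + t. Camera axes: x right, y down, z forward; pixel columns grow to the right and rows downward; lengths in m; the calibration is good to about 2 mm. A picture is of the moment at which its call begins. calibration takes no time and is no camera call.
- env.close_job(): hands the job in; it is judged then, once.
Trained networks look in the newest picture that a camera, given by its name, has taken for a name from the list of things; names that differ only in an ending like _2 or _b are one class to them, and where a whole thing is asked for, a point or a joint stands for the part that bears it (a point fixed in the world has none). Each returns a list of dicts, best first, with "conf" (0 to 1); they miss things now and then, are a little off and sometimes report something else, mostly with a low value. They report only what shows in the picture. A call takes as long as a camera call. They do not tell look-alikes from the thing itself.
- env.trace(target, camera): "region" (400x640 bool, what is visible of it) and "box" ([left, top, width, height] in pixels, round what is visible of it).
The state is a dict: "time_s": time; "q": joint angles; "dq": joint speeds; "joint_torque": joint torques, N m; "ee_pos": TCP position; "ee_rot": TCP orientation; "wrist_force": force on the tool from outside, world axes, zero at the start; "ft_torque": the same for the moment, N m; "gripper_width": opening from 0.0 (shut) to 1.0 (fully open); "grasp_force": force on a finger pad.
Only numpy, scipy, OpenCV 4.12 (cv2) and the standard library are available. Lean on these libraries where they do the work, as an engineer would, in place of code of your own. Each camera call takes 0.05 s, during which the arm holds its last target. There are 200 camera calls.

TASK

Set up the pipe socket on the clamping fixture for tacking: lay the square foot plate flat in the nest of dowels, stand the smaller pipe ring centrally on it, and stand on the fixture's bright pad, across the stud, the one packing block that is as tall as plate and ring together. Then lower the slotted strap over the stud so that it bridges the ring and the block, level and in line with the fixture, and put the washer over the stud on top of the strap. Leave the larger ring and the other two packing blocks where they lie.

Things in the scene. Friction and masses are not known exactly. Their poses are not given: they have to be found in the camera images.
- fixture: Fixed dark steel fixture plate 180x104x12 mm, any yaw. Origin: centre of its underside, on the table; x along its length, z up. On y=0: bright flush pad 36x52 mm centred at x=-63 mm; stud 16 mm thick at x=-13, blunt tip at z=80 (26 mm lock nut, 10 mm high, at its foot); centre of the square dowel nest at x=+37. Eight 8 mm dowels, 10 mm high, 42 mm out, two a side, leave the foot plate 4 mm play.
- foot_plate: Foot plate: dark steel, square, 68x68x8 mm, a 7 mm hole near each corner. Origin at the centre of its underside, z up; all four sides alike, any quarter turn fits the nest. 0.28 kg. The stud leaves no room for a finger on the nest's -x side: set plate and ring down held by the sides facing the fixture's +y and -y; the gap between the two dowels there is 42 mm, in the middle of the side.
- ring_small: The smaller pipe ring: a sawn offcut of steel pipe standing on its end, outside diameter 60 mm, 24 mm high, wall about 5 mm. Origin at the centre of its underside, z up. 0.13 kg.
- ring_large: The larger pipe ring, not needed: outside diameter 68 mm, 30 mm high. Origin at the centre of its underside, z up.
- block_mid: Packing block of bright steel, 30x45 mm in plan (x, y) and 32 mm tall, a small dark hole in the middle of its top: the one as tall as plate and ring together (8+24 mm). Origin at the centre of its underside, z up. It stands on the pad with its 45 mm side across the fixture (its x along the fixture's x, either way round). 0.34 kg.
- block_low: Packing block like the other two, 30 x 45 mm in plan, but only 18 mm tall; not needed. Origin at the centre of its underside.
- block_tall: Packing block like the other two, 30 x 45 mm in plan, but 48 mm tall; not needed. Origin at the centre of its underside.
- strap: Clamping strap: dark steel bar 170x45x12 mm (x, y, z) with round ends and, in its middle, a slot 60 mm long (x) and 22 mm wide (y) right through, for the stud. Same both ways round. Origin at the centre of its underside, z up. It lies flat on the table beyond the fixture, across the view. In place its underside is 44 mm above the table. 0.55 kg.
- washer: Washer: bright steel, outside diameter 44 mm, hole 22 mm, 6 mm thick. Origin at the centre of its underside, z up. In place its underside is 56 mm above the table. 50 g.
Things that resemble listed ones, but are neither listed nor needed, are in the scene too. Leave any purple look-alike of the foot_plate alone.

How it is judged:
By the outcome, as a careful person would: the job done as asked, in the order asked, and still so for the second after the job is handed in, with the robot touching nothing.
It also fails if it takes over 125 s, if anything falls off the work surface, if the arm or the gripper's body presses on something with over 40 N, if the wrist force passes 120 N, or if a joint passes its speed limit or range.

## Working session

There is one attempt and no reset: what is moved stays moved. The work goes in short steps, Python scripts to look and compute and a shell command to move; the robot and the scene stay as the last step left them, time stands still between calls to the robot, and variables do not carry over. Pictures are saved under pics/ and viewed, at most 17 in all, crops included, and the job is handed in when it is done.

```bash
mkdir -p pics; cat > h.py <<'E'
import numpy as np, cv2
from bench import env
from scipy.spatial.transform import Rotation as Ro
def pts(cam,d):
    c=env.calibration(cam);K=np.array(c["camera_matrix"]);k1=c["k1"];R=np.array(c["R"]);t=np.array(c["t"])
    v,u=np.mgrid[:400,:640]
    dx=(u-K[0,2])/K[0,0];dy=(v-K[1,2])/K[1,1];x,y=dx.copy(),dy.copy()
    for _ in range(15):
        s=1+k1*(x*x+y*y);x=dx/s;y=dy/s
    P=np.stack([x*d,y*d,d],-1)
    P=(P-t)@R
    P[d<=0]=np.nan
    return P
E
python3 - <<'E'
from h import *
s=env.sense();print({k:np.round(v,3) for k,v in s.items()},env.tcp_to_tips)
for c in ("top","side"):
    im,d=env.get_image(c);cv2.imwrite(f"pics/{c}0.png",im);np.savez(f"{c}0.npz",im=im,d=d)
    cal=env.calibration(c);R=np.array(cal["R"]);print(c,-R.T@np.array(cal["t"]),R[2])
    P=pts(c,d)
    for n in ["fixture","foot_plate","ring_small","ring_large","block_mid","block_low","block_tall","strap","washer"]:
        for r in env.trace(n,c)[:4]:
            m=r["region"]&(d>0)
            if m.sum()<5: continue
            Q=P[m];zt=np.nanpercentile(Q[:,2],90)
            T=Q[Q[:,2]>zt-.004];rc=cv2.minAreaRect((T[:,:2]*1000).astype(np.float32))
            print(c,n,round(r["conf"],2),r["box"],"ztop",round(zt,3),"rect",np.round(rc[0],0),np.round(rc[1],0),round(rc[2],1))
E
```

```text
{'time_s': np.float64(0.0), 'q': array([ 1.186,  0.384,  0.016,  1.371, -0.006,  1.388, -0.047]), 'dq': array([ 0.001,  0.   ,  0.001, -0.001,  0.001, -0.   ,  0.001]), 'joint_torque': array([ 0.0000e+00, -6.2759e+01,  8.4500e-01, -3.7182e+01,  1.7000e-02,
        1.4000e-02, -0.0000e+00]), 'ee_pos': array([ 0.198, -0.592,  0.249]), 'ee_rot': array([-0.001,  0.987,  0.16 , -0.   ]), 'wrist_force': array([ 0.139, -1.059,  0.735]), 'ft_torque': array([ 0.001,  0.046, -0.036]), 'grasp_force': np.float64(0.0), 'gripper_width': np.float64(0.998)} 0.019
top [0.43293744 0.0320432  1.7345491 ] [ 0.0420508  -0.00877794 -0.99907691]
top fixture 0.97 [300.0, 158.3, 53.6, 54.2] ztop 0.017 rect [527.  25.] [178. 102.] 43.7
top foot_plate 0.78 [202.2, 229.7, 24.2, 18.4] ztop 0.012 rect [343. 412.] [67. 65.] 78.3
top foot_plate 0.67 [430.2, 155.2, 14.0, 12.7] ztop 0.036 rect [ 604. -352.] [41. 29.] 44.1
top foot_plate 0.54 [221.8, 195.1, 18.2, 21.1] ztop 0.012 rect [461. 359.] [68. 66.] 85.0
top block_low 0.66 [389.6, 169.7, 15.7, 18.0] ztop 0.024 rect [ 551. -219.] [27. 42.] 14.9
top strap 0.97 [3
[... 537 characters left out ...]
4.5, 25.0, 24.3] ztop 0.023 rect [ 435. -216.] [58. 59.] 37.4
side ring_large 0.96 [282.8, 260.8, 33.6, 36.1] ztop 0.029 rect [ 460. -327.] [67. 63.] 86.4
side block_mid 0.76 [359.9, 265.3, 19.9, 30.1] ztop 0.032 rect [ 602. -351.] [48. 31.] 50.6
side block_mid 0.48 [283.4, 171.4, 10.7, 7.7] ztop 0.007 rect [441. 227.] [35. 35.] 55.3
side block_low 0.6 [328.3, 240.6, 18.3, 17.3] ztop 0.019 rect [ 549. -220.] [29. 45.] 12.6
side block_tall 0.75 [376.5, 216.1, 25.6, 29.9] ztop 0.048 rect [ 674. -194.] [30. 46.] 17.2
side block_tall 0.33 [364.9, 187.0, 21.3, 26.6] ztop 0.013 rect [684.  22.] [161.  42.] 81.3
side strap 0.87 [365.8, 186.1, 18.9, 26.4] ztop 0.013 rect [685.  25.] [168.  45.] 82.4
```

```bash
python3 - <<'E'
import cv2
a=cv2.imread("pics/top0.png");print(a.shape)
cv2.imwrite("pics/top0c.png",cv2.resize(a[110:270,180:460],(800,457),interpolation=cv2.INTER_CUBIC))
a=cv2.imread("pics/side0.png")
cv2.imwrite("pics/side0c.png",cv2.resize(a[130:310,220:440],(733,600),interpolation=cv2.INTER_CUBIC))
E
```

```text
(400, 640, 3)
```

View pics/top0c.png

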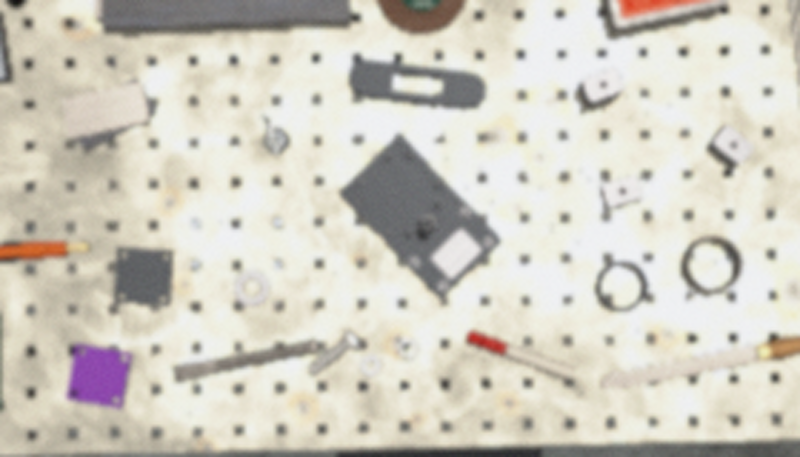

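View pics/side0c.png

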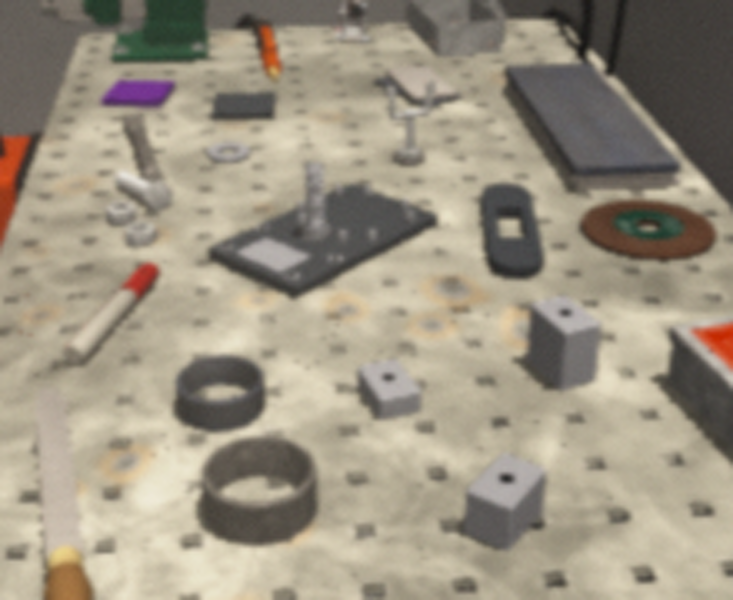

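The top view shows the dark plate at crop (143,277), the purple decoy below it, the washer at (252,288), and the fixture at (420,215) with its pad toward the lower right. The small ring is at (621,286), the mid block at (732,146) and the strap at (417,83). The side view agrees. Next I refine the poses with template fits.

```bash
cat >> h.py <<'E'
from scipy.optimize import minimize
def proj(cam,X):
    c=env.calibration(cam);K=np.array(c["camera_matrix"]);X=np.asarray(X)@np.array(c["R"]).T+np.array(c["t"])
    s=X[:,:2]/X[:,2:];s=s*(1+c["k1"]*(s**2).sum(1,keepdims=True))
    return s*[K[0,0],K[1,1]]+[K[0,2],K[1,2]]
def box(l,w): return np.array([[-l,-w],[l,-w],[l,w],[-l,w]])/2
def circ(r,n=48): a=np.arange(n)*2*np.pi/n;return r*np.c_[np.cos(a),np.sin(a)]
def stadium():
    a=np.linspace(-np.pi/2,np.pi/2,13);e=.0225*np.c_[np.cos(a),np.sin(a)]
    return np.r_[e+[.0625,0],-e-[.0625,0]]
S=8
def fit(cam,im,outer,hole,z0,h,p0,yaw=True,pad=6):
    """photometric silhouette fit; outer/hole polygons (m) -> x,y,yaw(deg),residual"""
    g=cv2.cvtColor(im,cv2.COLOR_BGR2GRAY).astype(float)
    tr=lambda P,p,z: proj(cam,np.c_[P@Ro.from_euler('z',p[2],degrees=True).as_matrix()[:2,:2].T+p[:2],np.full(len(P),z)])
    q=tr(outer,p0,z0+h);lo=np.floor(q.min(0)).astype(int)-pad;hi=np.ceil(q.max(0)).astype(int)+pad
    G=g[lo[1]:hi[1],lo[0]:hi[0]]
    def rend(p):
        m=np.zeros((G.shape[0]*S,G.shape[1]*S),np.uint8)
        f=lambda A:np.round(((A-lo+.5)*S-.5)*16).astype(np.int32)
        a,b=tr(outer,p,z0),tr(outer,p,z0+h)
        cv2.fillConvexPoly(m,cv2.convexHull(f(np.r_[a,b])),255,shift=4)
        if hole is not None:
            n=np.zeros_like(m);cv2.fillPoly(n,[f(tr(hole,p,z0))],255,shift=4);n2=np.zeros_like(m);cv2.fillPoly(n2,[f(tr(hole,p,z0+h))],255,shift=4)
            m[(n>0)&(n2>0)]=0
        m=cv2.GaussianBlur(m,(0,0),S*.8)
        return cv2.resize(m,G.shape[::-1],interpolation=cv2.INTER_AREA)/255.
    def cost(v):
        m=rend([v[0]/1e3,v[1]/1e3,v[2] if yaw else p0[2]]).ravel();A=np.c_[m,np.ones_like(m)]
        c=np.linalg.lstsq(A,G.ravel(),rcond=None)[0];return np.abs(A@c-G.ravel()).mean()
    x0=np.array([p0[0]*1e3,p0[1]*1e3,p0[2]])
    r=minimize(cost,x0,method="Nelder-Mead",options=dict(initial_simplex=x0+np.array([[0,0,0],[4,0,0],[0,4,0],[0,0,4]]),xatol=.05,fatol=1e-3))
    return np.round(r.x,1),round(r.fun,2)
def plan(x,y,z,ydeg,s=None):
    """fraction row to reach TCP (mm) with tool-y at world angle ydeg (mod 180), tool down"""
    s=s or env.sense();w,*v=s["ee_rot"];R=Ro.from_quat([*v,w])
    cur=np.degrees(np.arctan2(*R.as_matrix()[:2,1][::-1]))
    ydeg=cur+(ydeg-cur+90)%180-90
    T=Ro.from_euler('z',ydeg+90,degrees=True)*Ro.from_euler('x',np.pi)
    d=R.inv().apply(np.array([x,y,z])/1e3-s["ee_pos"]);r=(R.inv()*T).as_rotvec()
    print("row",np.round(d/.3,4),np.round(r/np.radians(60),4),"dist",np.round(np.linalg.norm(d)*1e3,1),"turn",np.round(np.degrees(np.linalg.norm(r)),1))
E
python3 - <<'E'
from h import *
for c in ("top","side"):
    f=np.load(f"{c}0.npz");im,d=f["im"],f["d"];P=pts(c,d)
    print(c)
    print("fix",fit(c,im,box(.18,.104),None,0,.012,[.527,.025,44]))
    print("plate",fit(c,im,box(.068,.068),None,0,.008,[.460,.359,86]))
    print("strap",fit(c,im,stadium(),box(.06,.022),0,.012,[.687,.024,82.5]))
    print("washer",fit(c,im,circ(.022),circ(.011),0,.006,[.442,.229,0],yaw=False,pad=3))
    if c=="top": print("ring",fit(c,im,circ(.030),circ(.025),0,.024,[.435,-.216,0],yaw=False,pad=3))
    for n,x,y,z in [("ring",.435,-.216,.024),("mid",.603,-.351,.032)]:
        m=(abs(P[...,0]-x)<.05)&(abs(P[...,1]-y)<.05)&(abs(P[...,2]-z-(.003 if c=="top" else 0))<.004);Q=P[m]
        print(n,len(Q),cv2.minEnclosingCircle((Q[:,:2]*1e3).astype(np.float32)),cv2.minAreaRect((Q[:,:2]*1e3).astype(np.float32)))
    m=(abs(P[...,0]-.52)<.06)&(abs(P[...,1]-.02)<.06)&(P[...,2]>.04);print("stud",m.sum(),P[m].mean(0),P[m].max(0))
    for n,x,y in [("table",.5,.15),("t2",.62,-.1)]:
        m=(abs(P[...,0]-x)<.015)&(abs(P[...,1]-y)<.015);print(n,np.nanmedian(P[m][:,2]))
plan(460,359,150,-4)
E
```

```text
top
fix (array([523.8,  26.5,  42.8]), np.float64(14.81))
plate (array([458.3, 362.5,  86. ]), np.float64(12.88))
strap (array([684.8,  27.2,  82.1]), np.float64(8.83))
washer (array([434.2, 234.5,   2.3]), np.float64(13.48))
ring (array([ 435.2, -215.1,    0.5]), np.float64(14.5))
ring 34 ((438.2755432128906, -216.2309112548828), 29.89391326904297) ((438.3285827636719, -216.66664123535156), (55.335426330566406, 54.722511291503906), 89.14700317382812)
mid 61 ((603.5737915039062, -353.3163146972656), 24.609893798828125) ((604.0254516601562, -352.5882263183594), (41.470638275146484, 29.36312484741211), 44.08053207397461)
stud 13 [0.51610522 0.01673994 0.07636309] [0.52240122 0.02140425 0.08893542]
table -0.0011923747305895344
t2 -0.0023785827908336674
side
fix (array([521.8,  26.2,  43.2]), np.float64(15.72))
plate (array([456.9, 363.7,  85.8]), np.float64(12.61))
strap (array([683.1,  26.5,  82.4]), np.float64(12.29))
washer (array([434.8, 224.2,   6.8]), np.float64(9.73))
ring 137 ((435.7104187011719, -215.45639038085938), 30.805118560791016) ((435.50897216796875, -216.07411193847656), (58.43146896362305, 59.31776809692383), 37.794151306152344)
mid 255 ((601.283203125, -351.2567138671875), 25.300382614135742) ((601.6053466796875, -351.01202392578125), (47.545284271240234, 30.609935760498047), 50.55607986450195)
stud 72 [0.51480018 0.01351286 0.05940933] [0.52285091 0.01974428 0.07984463]
table -0.0005206799636346307
t2 -0.0005477615040782315
row [ 1.833  -2.7335  0.3345] [ 0.000e+00 -1.000e-04 -1.126e+00] dist 992.4 turn 67.6
```

```bash
cat >> h.py <<'E'
def chain(L):
    """rows for successive calls, each (x,y,z mm, tool-y deg), tool down, from the measured pose"""
    s=dict(env.sense());w,*v=s["ee_rot"];R=Ro.from_quat([*v,w]);p=np.array(s["ee_pos"])
    for x,y,z,a in L:
        cur=np.degrees(np.arctan2(*R.as_matrix()[:2,1][::-1]));a=cur+(a-cur+90)%180-90
        T=Ro.from_euler('z',a+90,degrees=True)*Ro.from_euler('x',np.pi);q=np.array([x,y,z])/1e3
        d=R.inv().apply(q-p);r=(R.inv()*T).as_rotvec()
        print(*np.round(np.r_[d/.3,r/np.radians(60)],4),"  dist",round(1e3*np.linalg.norm(d)),"turn",round(np.degrees(np.linalg.norm(r))));R,p=T,q
E
python3 -c "
from h import *
chain([(300,-420,220,-60),(420,-260,220,-40),(490,-40,220,-20),(480,170,200,-4),(458,363,120,-4)])"; python3 -m inch 2>&1 | tail -5
```

```text
0.5057 -0.4389 0.101 -0.0 -0.0001 -0.1927   dist 203 turn 12
0.6131 -0.2619 -0.0 0.0 0.0 -0.3333   dist 200 turn 20
0.7117 -0.2926 -0.0 0.0 0.0 -0.3333   dist 231 turn 20
0.6464 -0.2707 0.0667 0.0 0.0 -0.2667   dist 211 turn 16
0.6367 -0.118 0.2667 0.0 0.0 0.0   dist 210 turn 0
invalid input
```

```bash
i="python3 -m inch"
$i '0.506 -0.439 0.1 0 0 -0.193; 0.506 -0.439 0.1 0 0 -0.193; 0.506 -0.439 0.1 0 0 -0.193; 0.506 -0.439 0.1 0 0 -0.193; 0.506 -0.439 0.1 0 0 -0.193' 1 40
$i '0.613 -0.262 0 0 0 -0.333; 0.613 -0.262 0 0 0 -0.333; 0.613 -0.262 0 0 0 -0.333; 0.613 -0.262 0 0 0 -0.333; 0.613 -0.262 0 0 0 -0.333'
$i '0.712 -0.293 0 0 0 -0.333; 0.712 -0.293 0 0 0 -0.333; 0.712 -0.293 0 0 0 -0.333; 0.712 -0.293 0 0 0 -0.333; 0.712 -0.293 0 0 0 -0.333'
$i '0.646 -0.271 0.067 0 0 -0.267; 0.646 -0.271 0.067 0 0 -0.267; 0.646 -0.271 0.067 0 0 -0.267; 0.646 -0.271 0.067 0 0 -0.267; 0.646 -0.271 0.067 0 0 -0.267'
$i '0.637 -0.118 0.267 0 0 0; 0.637 -0.118 0.267 0 0 0; 0.637 -0.118 0.267 0 0 0; 0.637 -0.118 0.267 0 0 0; 0.637 -0.118 0.267 0 0 0'
python3 -c "
from h import *
chain([(458,363,60,-4),(458,363,30,-4)])"
```

```text
time_s: 1.5
ee_pos: [0.3046, -0.4136, 0.2198]
ee_rot: [-0.001, 0.965, 0.264, 0.001]
wrist_force: [0.1, -0.7, -1.5]
gripper_width: 0.998
grasp_force: 0.0
time_s: 2.0
ee_pos: [0.4244, -0.2532, 0.221]
ee_rot: [-0.0, 0.904, 0.428, 0.002]
wrist_force: [-0.3, -0.2, 0.5]
gripper_width: 0.998
grasp_force: 0.0
time_s: 2.5
ee_pos: [0.4907, -0.0361, 0.2209]
ee_rot: [0.0, 0.818, 0.575, 0.001]
wrist_force: [0.5, -0.5, -0.0]
gripper_width: 1.0
grasp_force: 0.0
time_s: 3.0
ee_pos: [0.4784, 0.1763, 0.2004]
ee_rot: [-0.001, 0.729, 0.685, 0.001]
wrist_force: [-0.5, 0.5, 0.5]
gripper_width: 0.999
grasp_force: 0.0
time_s: 3.5
ee_pos: [0.4548, 0.3677, 0.1179]
ee_rot: [-0.002, 0.729, 0.684, -0.001]
wrist_force: [-0.5, 1.1, 0.2]
gripper_width: 1.0
grasp_force: 0.0
-0.0152 0.0124 0.1929 -0.0039 -0.001 0.0061   dist 58 turn 0
0.0 -0.0 0.1 0.0 0.0 0.0   dist 30 turn 0
```

```bash
i="python3 -m inch"
$i '0 0.01 0.1 0 0 0; 0 0.01 0.19 0 0 0; 0 0.01 0.19 0 0 0; 0 0.01 0.19 0 0 0; 0 0.01 0.19 0 0 0' 0.9
python3 -c "
from h import *
for c in ('side','top'):
    im,d=env.get_image(c);cv2.imwrite(f'pics/{c}1.png',im)
    cv2.imwrite(f'pics/{c}1c.png',cv2.resize(im[110:210,220:340] if c=='side' else im[150:270,180:324],(720,600),interpolation=cv2.INTER_CUBIC))
print(env.sense()['ee_pos'],env.sense()['gripper_width'])
chain([(458,363,30,-4)])"
```

```text
time_s: 4.0
ee_pos: [0.4621, 0.3633, 0.0649]
ee_rot: [0.0, 0.732, 0.682, 0.001]
wrist_force: [0.4, -0.4, 0.3]
gripper_width: 0.947
grasp_force: 0.0
[0.46189364 0.36349162 0.06494462] 0.9508537658695951
-0.0027 -0.0131 0.1164 0.0022 -0.0016 -0.0005   dist 35 turn 0
```

View pics/side1c.png

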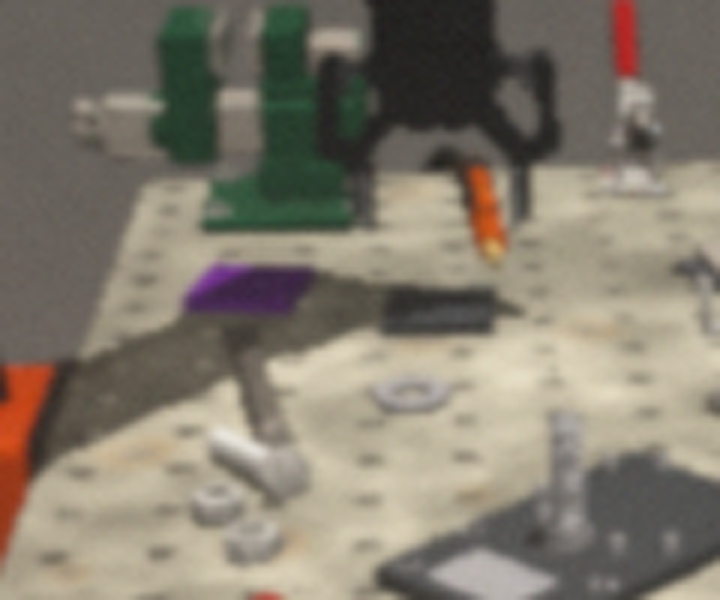

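The fingers at crop columns 365 and 525 straddle the plate, which is centred at 440. I'll descend slowly and watch the force.

```bash
i="python3 -m inch"
$i '-0.003 -0.013 0.06 0 0 0; -0.003 -0.013 0.117 0 0 0; -0.003 -0.013 0.117 0 0 0; -0.003 -0.013 0.117 0 0 0; -0.003 -0.013 0.117 0 0 0' 0.85
$i '0 0 0.013 0 0 0; 0 0 0.025 0 0 0; 0 0 0.033 0 0 0; 0 0 0.033 0 0 0; 0 0 0.033 0 0 0'

```

```text
time_s: 4.6
ee_pos: [0.4573, 0.3629, 0.0288]
ee_rot: [-0.0, 0.731, 0.682, 0.001]
wrist_force: [0.3, -0.9, 0.2]
gripper_width: 0.926
grasp_force: 0.0
time_s: 5.1
ee_pos: [0.4569, 0.3624, 0.0181]
ee_rot: [-0.0, 0.731, 0.682, -0.0]
wrist_force: [0.1, 0.4, -0.2]
gripper_width: 0.924
grasp_force: 0.0
```

```bash
i="python3 -m inch"
$i '0 0 0.005 0 0 0; 0 0 0.01 0 0 0; 0 0 0.01 0 0 0; 0 0 0.01 0 0 0; 0 0 0.01 0 0 0'
$i '0 0 0.005 0 0 0; 0 0 0.01 0 0 0; 0 0 0.01 0 0 0; 0 0 0.01 0 0 0; 0 0 0.01 0 0 0'

```

```text
time_s: 5.6
ee_pos: [0.457, 0.3625, 0.0152]
ee_rot: [-0.0, 0.731, 0.682, 0.0]
wrist_force: [-0.4, 0.5, -1.2]
gripper_width: 0.93
grasp_force: 0.0
time_s: 6.1
ee_pos: [0.4569, 0.3625, 0.0122]
ee_rot: [-0.0, 0.731, 0.682, 0.0]
wrist_force: [0.1, 0.3, 0.0]
gripper_width: 0.921
grasp_force: 0.0
```

```bash
i="python3 -m inch"
$i '0 0 -0.003 0 0 0; 0 0 -0.003 0 0 0; 0 0 -0.003 0 0 0; 0 0 -0.003 0 0 0; 0 0 -0.003 0 0 0' 0.3 50
$i '0 0 0 0 0 0; 0 0 0 0 0 0; 0 0 0 0 0 0; 0 0 0 0 0 0; 0 0 0 0 0 0'

```

```text
time_s: 6.6
ee_pos: [0.4574, 0.3627, 0.0137]
ee_rot: [0.0, 0.731, 0.682, 0.001]
wrist_force: [-0.2, -1.2, 5.8]
gripper_width: 0.773
grasp_force: 57.0
time_s: 7.1
ee_pos: [0.4574, 0.3627, 0.0137]
ee_rot: [0.0, 0.731, 0.682, 0.001]
wrist_force: [-1.2, -1.8, 5.9]
gripper_width: 0.777
grasp_force: 57.0
```

```bash
i="python3 -m inch"
$i '0 0 -0.07 0 0 0; 0 0 -0.15 0 0 0; 0 0 -0.25 0 0 0; 0 0 -0.35 0 0 0; 0 0 -0.35 0 0 0' - 80
python3 -c "
from h import *
chain([(500,220,120,-25),(550,51.6,120,-47)])"
```

```text
time_s: 7.6
ee_pos: [0.4582, 0.3642, 0.1219]
ee_rot: [0.0, 0.731, 0.682, 0.003]
wrist_force: [0.4, 0.5, -2.7]
gripper_width: 0.761
grasp_force: 91.9
-0.4698 0.1724 0.0051 0.0035 -0.0047 0.3502   dist 150 turn 21
-0.4383 0.3883 0.0 0.0 -0.0 0.3667   dist 176 turn 22
```

```bash
i="python3 -m inch"
$i '-0.1 0.04 0 0 0 0.08; -0.22 0.08 0 0 0 0.17; -0.34 0.12 0 0 0 0.26; -0.47 0.172 0.005 0 0 0.35; -0.47 0.172 0.005 0 0 0.35'
$i '-0.1 0.09 0 0 0 0.08; -0.22 0.19 0 0 0 0.18; -0.34 0.3 0 0 0 0.28; -0.438 0.388 0 0 0 0.367; -0.438 0.388 0 0 0 0.367'
$i '0 0 0 0 0 0; 0 0 0 0 0 0; 0 0 0 0 0 0; 0 0 0 0 0 0; 0 0 0 0 0 0'
python3 - <<'E'
from h import *
print(env.sense()["ee_pos"])
for c in ("side","top"):
    im,d=env.get_image(c);P=pts(c,d);cv2.imwrite(f"pics/{c}2.png",im);np.savez(f"{c}2.npz",im=im,d=d)
    m=(abs(P[...,0]-.55)<.08)&(abs(P[...,1]-.05)<.08)&(P[...,2]>.085);print(c,m.sum())
a=cv2.imread("pics/side2.png")[90:240,240:400];cv2.imwrite("pics/side2c.png",cv2.resize(a,(640,600),interpolation=cv2.INTER_CUBIC))
E
```

```text
time_s: 8.1
ee_pos: [0.5005, 0.2099, 0.1144]
ee_rot: [0.002, 0.847, 0.532, -0.002]
wrist_force: [0.2, -0.5, -3.6]
gripper_width: 0.763
grasp_force: 91.8
time_s: 8.6
ee_pos: [0.5493, 0.0414, 0.1147]
ee_rot: [0.002, 0.933, 0.36, -0.002]
wrist_force: [0.2, -0.2, -4.4]
gripper_width: 0.76
grasp_force: 91.8
time_s: 9.1
ee_pos: [0.5484, 0.0508, 0.1165]
ee_rot: [-0.0, 0.93, 0.367, 0.0]
wrist_force: [0.4, 0.2, -3.0]
gripper_width: 0.76
grasp_force: 91.9
[0.54838702 0.05077886 0.11653   ]
side 6358
top 2039
```

View pics/side2c.png

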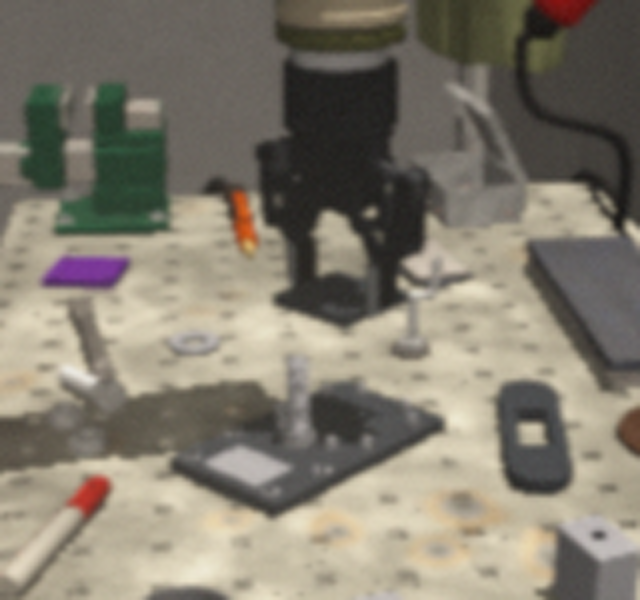

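```bash
sed -i 's/yaw=True,pad=6):/yaw=True,pad=6,rowmin=0):/; s/^    G=g\[lo/    lo[1]=max(lo[1],rowmin)\n    G=g[lo/' h.py
python3 - <<'E'
from h import *
f=np.load("side2.npz");z=.1165-.0137
for z in (.1018,.1038):
  for rm in (158,163,166):
    print(z,rm,fit("side",f["im"],box(.068,.068),None,z,.008,[.548,.051,43],pad=4,rowmin=rm))
  print(fit("side",f["im"],box(.068,.068),None,z,.008,[.548,.051,43],pad=4,rowmin=163,yaw=False))
for c in("side","top"):
  im=np.load(c+"0.npz")["im"]
  for p in (4,8): print(fit(c,im,box(.18,.104),None,0,.012,[.523,.026,43],pad=p))
E
```

```text
0.1018 158 (array([548.4,  55.7,  41.9]), np.float64(21.9))
0.1018 163 (array([548.1,  53.7,  41.7]), np.float64(12.4))
0.1018 166 (array([548.2,  53.1,  42.5]), np.float64(13.36))
(array([548.4,  53.7,  42.8]), np.float64(12.51))
0.1038 158 (array([547.9,  50.7,  42.1]), np.float64(22.05))
0.1038 163 (array([547.8,  48.6,  41.5]), np.float64(11.75))
0.1038 166 (array([547.6,  47.7,  42.4]), np.float64(12.33))
(array([548. ,  48.6,  43.9]), np.float64(11.86))
(array([522. ,  26.6,  43.3]), np.float64(15.56))
(array([522. ,  26.4,  43.5]), np.float64(15.61))
(array([523.7,  26.2,  42.8]), np.float64(14.91))
(array([523.8,  26.2,  42.8]), np.float64(14.63))
```

```bash
python3 -c "
from h import *
chain([(549.3,51.6,41,-46.9)])"
```

```text
0.0048 -0.0013 0.2519 0.0 -0.0002 -0.0013   dist 76 turn 0
```

```bash
i="python3 -m inch"
$i '0.005 -0.001 0.06 0 0 0; 0.005 -0.001 0.13 0 0 0; 0.005 -0.001 0.2 0 0 0; 0.005 -0.001 0.252 0 0 0; 0.005 -0.001 0.252 0 0 0'
$i '0 0 0 0 0 0; 0 0 0 0 0 0; 0 0 0 0 0 0; 0 0 0 0 0 0; 0 0 0 0 0 0'
python3 - <<'E'
from h import *
s=env.sense();z=s["ee_pos"][2]-.0137;print(s["ee_pos"],z)
for c in ("side","top"):
    im,d=env.get_image(c);np.savez(f"{c}3.npz",im=im,d=d)
    a=im[170:230,275:365] if c=="side" else im[150:220,290:360]
    cv2.imwrite(f"pics/{c}3c.png",cv2.resize(a,(800,533) if c=="side" else (600,600),interpolation=cv2.INTER_CUBIC))
    q=proj(c,np.c_[box(.068,.068)@Ro.from_euler('z',43.1,degrees=True).as_matrix()[:2,:2].T+[.5493,.0516],[z]*4]);print(c,np.round(q,1))
E
```

```text
time_s: 9.7
ee_pos: [0.5478, 0.0509, 0.0387]
ee_rot: [-0.001, 0.93, 0.366, -0.002]
wrist_force: [0.6, -0.6, -3.1]
gripper_width: 0.758
grasp_force: 91.8
time_s: 10.2
ee_pos: [0.5497, 0.0512, 0.0414]
ee_rot: [0.0, 0.93, 0.366, 0.0]
wrist_force: [0.0, -0.4, -3.0]
gripper_width: 0.763
grasp_force: 91.8
[0.54972124 0.05116357 0.04141964] 0.027719637695476886
side [[326.5 196.7]
 [342.  189. ]
 [324.5 182.9]
 [308.9 190. ]]
top [[332.9 178.3]
 [319.1 164.1]
 [304.8 177.9]
 [318.7 192.1]]
```

View pics/side3c.png

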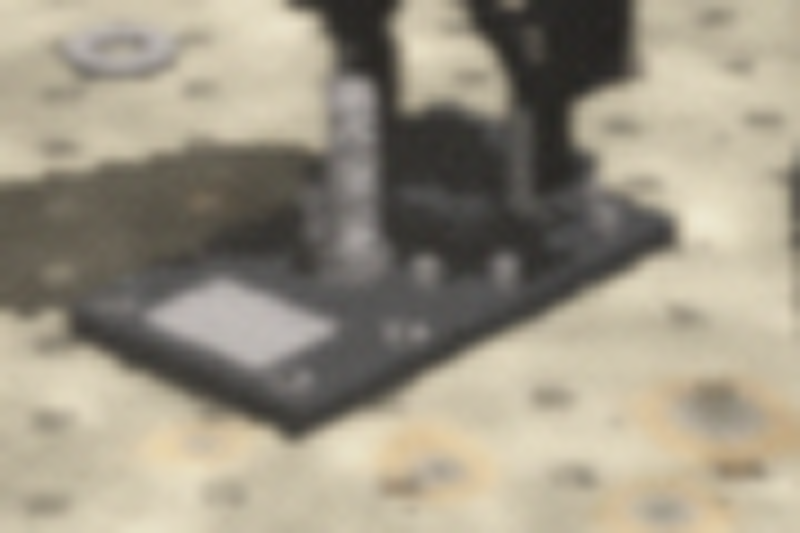

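```bash
python3 - <<'E'
from h import *
for c in("side","top"):
  im=np.load(c+"0.npz")["im"];p=np.array([.5225,.0264]);
  Rm=Ro.from_euler('z',43.1,degrees=True).as_matrix()[:2,:2]
  r,e=fit(c,im,box(.036,.052),None,.012,0,[*(p+Rm@[-.063,0]),43.1],pad=2);print(c,"pad",r,e,"-> fix",r[:2]+Rm@[63,0],"nest",r[:2]+Rm@[100,0])
  g=cv2.cvtColor(im,cv2.COLOR_BGR2GRAY).astype(float)
  L=[(12,-42),(62,-42),(-5,-25),(-5,25),(79,-25),(79,25),(12,42),(62,42)]
  q=proj(c,np.array([[*(p+Rm@np.array(l)/1e3),.018 if c=="side" else .022] for l in L]))
  for l,(u,v) in zip(L,q):
    U,V=int(round(u)),int(round(v));w=g[V-3:V+4,U-3:U+4];w=np.clip(w-np.median(w)-8,0,None);yy,xx=np.mgrid[-3:4,-3:4]
    print(l,np.round([u,v],1),"blob",np.round([U+(w*xx).sum()/w.sum(),V+(w*yy).sum()/w.sum()],1),round(w.max()))
f=np.load("side3.npz")
print(fit("side",f["im"],box(.068,.068),None,.0277,.008,[.5497,.0512,43.1],pad=1,rowmin=191,yaw=False))
E
```

```text
side pad [477.1 -15.   43.2] 13.16 -> fix [523.10022343  28.04624774] nest [550.11622766  53.32737737]
(12, -42) [330.8 199.5] blob [331.4 199.6] 31
(62, -42) [342.2 193.8] blob [343.2 192. ] 44
(-5, -25) [322.2 199.8] blob [322.5 199.8] 26
(-5, 25) [309.3 194.8] blob [308.1 192.9] 42
(79, -25) [341.4 190.3] blob [341.5 188. ] 43
(79, 25) [328.6 185.8] blob [329.9 184. ] 56
(12, 42) [309.2 191.3] blob [307.7 189.3] 27
(62, 42) [320.7 186. ] blob [320.6 183.7] 39
top pad [478.9 -17.1  42.7] 25.9 -> fix [524.90022343  25.94624774] nest [551.91622766  51.22737737]
(12, -42) [332.7 174.8] blob [335.4 172.7] 113
(62, -42) [322.6 164.4] blob [325.3 161.8] 119
(-5, -25) [332.6 181.8] blob [330.4 185. ] 8
(-5, 25) [322.2 192. ] blob [nan nan] 0
(79, -25) [315.6 164.3] blob [313.6 161.5] 107
(79, 25) [305.1 174.4] blob [302.8 171.8] 121
(12, 42) [315.2 191.9] blob [312.9 193.9] 110
(62, 42) [305.  181.4] blob [302.5 183.2] 120
(array([562.4,  39.4,  36.9]), np.float64(15.11))<stdin>:11: RuntimeWarning: invalid value encountered in scalar divide
```

View pics/top3c.png

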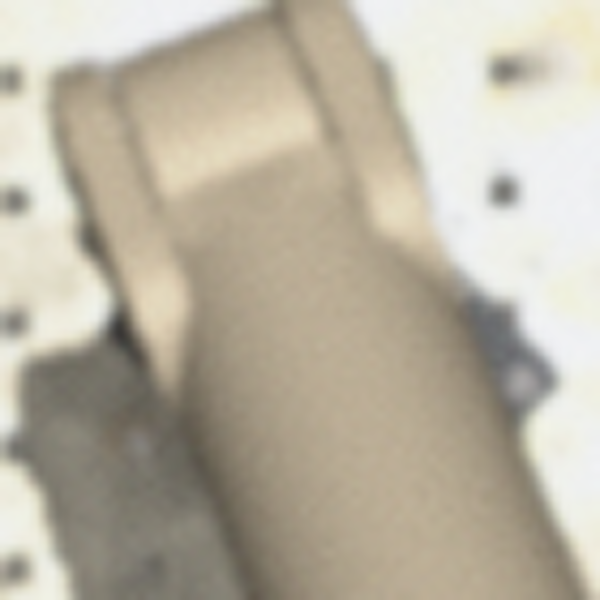

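The top view is blocked by the arm. The side view shows the plate just above the dowels at crop (427,265), (505,265) and (605,215), and the estimates converge on the nest at about (550.3, 52.0).

```bash
python3 -c "
from h import *
chain([(550.3,52,34,-46.9),(550.3,52,29,-46.9)])"
```

```text
0.0038 -0.0005 0.0239 0.0003 -0.0003 -0.0021   dist 7 turn 0
0.0 -0.0 0.0167 0.0 -0.0 0.0   dist 5 turn 0
```

```bash
i="python3 -m inch"
$i '0.004 0 0.01 0 0 -0.002; 0.004 0 0.018 0 0 -0.002; 0.004 0 0.024 0 0 -0.002; 0.004 0 0.024 0 0 -0.002; 0.004 0 0.024 0 0 -0.002'
$i '0 0 0.005 0 0 0; 0 0 0.01 0 0 0; 0 0 0.0165 0 0 0; 0 0 0.0165 0 0 0; 0 0 0.0165 0 0 0'
```

```text
time_s: 10.8
ee_pos: [0.5502, 0.052, 0.0336]
ee_rot: [-0.0, 0.93, 0.367, -0.0]
wrist_force: [-0.5, 0.4, -2.9]
gripper_width: 0.763
grasp_force: 91.8
time_s: 11.3
ee_pos: [0.5502, 0.052, 0.0287]
ee_rot: [-0.0, 0.93, 0.367, -0.0]
wrist_force: [0.5, 0.2, -2.5]
gripper_width: 0.764
grasp_force: 91.8
```

```bash
i="python3 -m inch"
$i '0 0 0.005 0 0 0; 0 0 0.009 0 0 0; 0 0 0.009 0 0 0; 0 0 0.009 0 0 0; 0 0 0.009 0 0 0'
$i '0 0 0 0 0 0; 0 0 0 0 0 0; 0 0 0 0 0 0; 0 0 0 0 0 0; 0 0 0 0 0 0' 0.85
```

```text
time_s: 11.8
ee_pos: [0.5504, 0.052, 0.0262]
ee_rot: [0.0, 0.93, 0.367, 0.0]
wrist_force: [0.2, 0.1, -1.7]
gripper_width: 0.76
grasp_force: 92.0
time_s: 12.3
ee_pos: [0.5504, 0.052, 0.0262]
ee_rot: [-0.0, 0.93, 0.367, 0.0]
wrist_force: [-0.2, 1.0, 0.1]
gripper_width: 0.927
grasp_force: 0.0
```

```bash
i="python3 -m inch"
$i '0 0 -0.1 0 0 0; 0 0 -0.2 0 0 0; 0 0 -0.35 0 0 0; 0 0 -0.42 0 0 0; 0 0 -0.42 0 0 0'
python3 -c "
from h import *
chain([(495,-90,140,-46.9),(435.4,-215.5,90,-46.9),(435.4,-215.5,24,-46.9)])"
```

```text
time_s: 12.8
ee_pos: [0.5525, 0.0525, 0.1561]
ee_rot: [0.001, 0.93, 0.367, 0.003]
wrist_force: [0.4, 0.5, -0.3]
gripper_width: 0.93
grasp_force: 0.0
-0.4647 0.2156 0.0522 0.0043 -0.0051 0.0   dist 154 turn 0
-0.4309 0.1697 0.1667 0.0 -0.0 0.0   dist 148 turn 0
0.0 -0.0 0.22 0.0 -0.0 0.0   dist 66 turn 0
```

```bash
i="python3 -m inch"
$i '-0.16 0.07 0.02 0 0 0; -0.32 0.15 0.04 0 0 0; -0.465 0.216 0.052 0 0 0; -0.465 0.216 0.052 0 0 0; -0.465 0.216 0.052 0 0 0'
$i '-0.15 0.06 0.06 0 0 0; -0.3 0.12 0.12 0 0 0; -0.431 0.17 0.167 0 0 0; -0.431 0.17 0.167 0 0 0; -0.431 0.17 0.167 0 0 0'
python3 - <<'E'
from h import *
for c in ("side","top"):
    im,d=env.get_image(c);np.savez(f"{c}4.npz",im=im,d=d)
    a=im[165:215,290:360] if c=="side" else im[150:270,290:434]
    cv2.imwrite(f"pics/{c}4c.png",cv2.resize(a,(700,500) if c=="side" else (720,600),interpolation=cv2.INTER_CUBIC))
    print(c,fit(c,im,box(.068,.068),None,.012,.008,[.5503,.052,43.1],pad=0))
chain([(435.4,-215.5,50,-46.9),(435.4,-215.5,24,-46.9)])
E
```

```text
time_s: 13.3
ee_pos: [0.4916, -0.0925, 0.1356]
ee_rot: [-0.0, 0.931, 0.365, -0.001]
wrist_force: [0.2, 0.5, -0.1]
gripper_width: 0.926
grasp_force: 0.0
time_s: 13.8
ee_pos: [0.4334, -0.2153, 0.0858]
ee_rot: [-0.001, 0.93, 0.367, -0.0]
wrist_force: [0.8, 0.7, 1.0]
gripper_width: 0.923
grasp_force: 0.0
side (array([557.3,  44.3,  43.8]), np.float64(17.44))
top (array([563.2,  59.1,  12.9]), np.float64(23.22))
-0.0019 0.0052 0.122 0.0 -0.0013 0.0033   dist 37 turn 0
0.0 -0.0 0.0867 0.0 0.0 0.0   dist 26 turn 0
```

View pics/side4c.png

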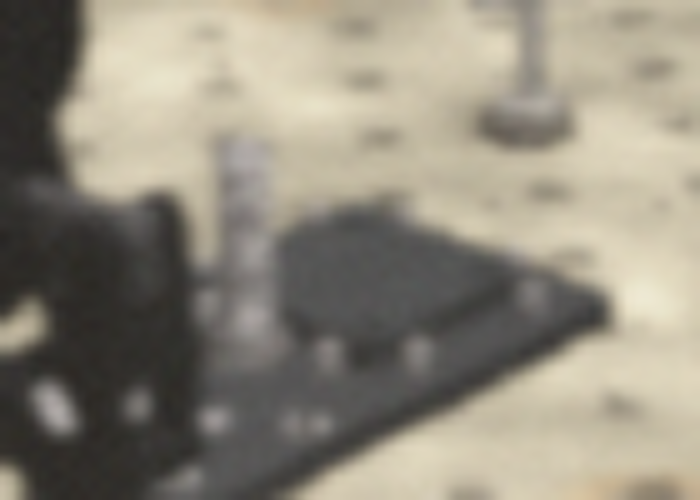

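View pics/top4c.png

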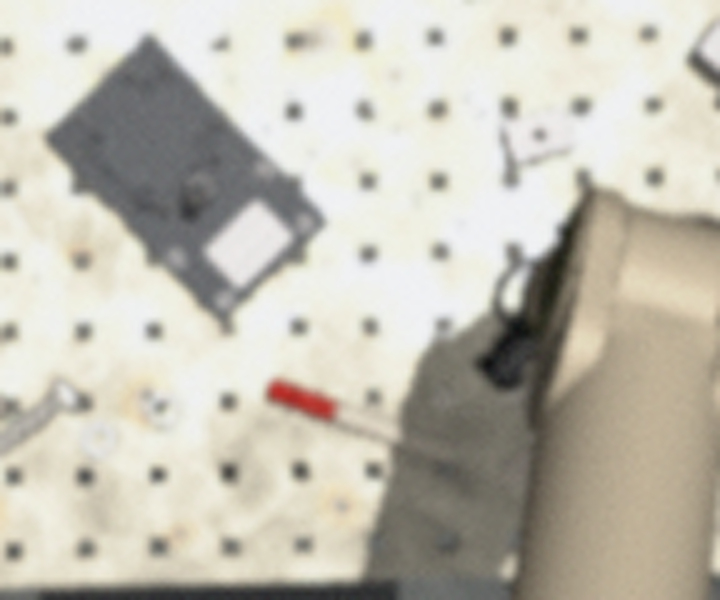

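The plate lies flat inside the dowels in both views. Now I descend on the ring.

```bash
i="python3 -m inch"
$i '-0.002 0.005 0.06 0 0 0; -0.002 0.005 0.122 0 0 0; -0.002 0.005 0.122 0 0 0; -0.002 0.005 0.122 0 0 0; -0.002 0.005 0.122 0 0 0'
$i '0 0 0.04 0 0 0; 0 0 0.087 0 0 0; 0 0 0.087 0 0 0; 0 0 0.087 0 0 0; 0 0 0.087 0 0 0'
$i '0 0 0 0 0 0; 0 0 0 0 0 0; 0 0 0 0 0 0; 0 0 0 0 0 0; 0 0 0 0 0 0' 0 40
$i '0 0 0 0 0 0; 0 0 0 0 0 0; 0 0 0 0 0 0; 0 0 0 0 0 0; 0 0 0 0 0 0'
```

```text
time_s: 14.4
ee_pos: [0.435, -0.2172, 0.0509]
ee_rot: [0.001, 0.93, 0.368, 0.001]
wrist_force: [-0.6, -0.5, -0.2]
gripper_width: 0.921
grasp_force: 0.0
time_s: 14.9
ee_pos: [0.4342, -0.2179, 0.0242]
ee_rot: [0.0, 0.93, 0.367, 0.0]
wrist_force: [-0.1, 0.4, -0.4]
gripper_width: 0.923
grasp_force: 0.0
time_s: 15.4
ee_pos: [0.4344, -0.2181, 0.0246]
ee_rot: [0.001, 0.93, 0.367, 0.0]
wrist_force: [-1.2, 0.2, 5.6]
gripper_width: 0.677
grasp_force: 41.5
time_s: 15.9
ee_pos: [0.4344, -0.2181, 0.0246]
ee_rot: [0.001, 0.93, 0.367, 0.0]
wrist_force: [-0.9, 0.3, 5.7]
gripper_width: 0.681
grasp_force: 41.5
```

```bash
i="python3 -m inch"
$i '0 0 -0.07 0 0 0; 0 0 -0.15 0 0 0; 0 0 -0.25 0 0 0; 0 0 -0.32 0 0 0; 0 0 -0.32 0 0 0' - 60
python3 -c "
from h import *
chain([(500,-70,120,-46.9),(549,50.5,110,-46.9)])"
```

```text
time_s: 16.4
ee_pos: [0.4356, -0.2186, 0.1229]
ee_rot: [0.002, 0.93, 0.367, 0.002]
wrist_force: [0.1, -0.6, -0.8]
gripper_width: 0.672
grasp_force: 64.5
0.495 -0.215 0.0093 0.0054 -0.0017 0.0   dist 162 turn 0
0.3937 -0.1817 0.0333 0.0 0.0 0.0   dist 130 turn 0
```

```bash
i="python3 -m inch"
$i '0.12 -0.05 0 0 0 0; 0.25 -0.11 0 0 0 0; 0.38 -0.16 0 0 0 0; 0.495 -0.215 0 0 0 0; 0.495 -0.215 0 0 0 0'
$i '0.1 -0.05 0.01 0 0 0; 0.2 -0.09 0.02 0 0 0; 0.3 -0.14 0.03 0 0 0; 0.394 -0.182 0.033 0 0 0; 0.394 -0.182 0.033 0 0 0'
$i '0 0 0 0 0 0; 0 0 0 0 0 0; 0 0 0 0 0 0; 0 0 0 0 0 0; 0 0 0 0 0 0'
python3 - <<'E'
from h import *
s=env.sense();p=s["ee_pos"];z0=p[2]-.0246;print(p)
im,d=env.get_image("side");P=pts("side",d);np.savez("side5.npz",im=im,d=d)
cv2.imwrite("pics/side5c.png",cv2.resize(im[130:210,280:380],(750,600),interpolation=cv2.INTER_CUBIC))
m=(np.hypot(P[...,0]-p[0],P[...,1]-p[1])<.036)&(P[...,2]>z0-.001)&(P[...,2]<z0+.020);Q=P[m]*1e3
q=Q[Q[:,1]<p[1]*1e3];print(len(Q),len(q))
# outer near wall: fit circle of r=30
from scipy.optimize import least_squares
r=least_squares(lambda c:np.hypot(q[:,0]-c[0],q[:,1]-c[1])-30,p[:2]*1e3,loss="soft_l1");print("circ",r.x,np.median(abs(r.fun)))
print(np.round(proj("side",[[*(p[:2]),z0],[*(p[:2]),z0+.024]]),1))
E
```

```text
time_s: 16.9
ee_pos: [0.4992, -0.0625, 0.1191]
ee_rot: [-0.001, 0.928, 0.371, 0.001]
wrist_force: [1.3, -0.2, -1.5]
gripper_width: 0.665
grasp_force: 64.4
time_s: 17.4
ee_pos: [0.5471, 0.0566, 0.1088]
ee_rot: [-0.002, 0.929, 0.37, 0.0]
wrist_force: [0.3, 1.0, -0.6]
gripper_width: 0.671
grasp_force: 64.5
time_s: 17.9
ee_pos: [0.5471, 0.0507, 0.1099]
ee_rot: [0.0, 0.93, 0.367, 0.0]
wrist_force: [0.3, 0.0, -1.7]
gripper_width: 0.671
grasp_force: 64.4
[0.54709686 0.05068751 0.10989459]
186 122
circ [550.1030081   53.10575428] 0.9879074100040395
[[324.6 171.1]
 [324.6 163.2]]
```

View pics/side5c.png

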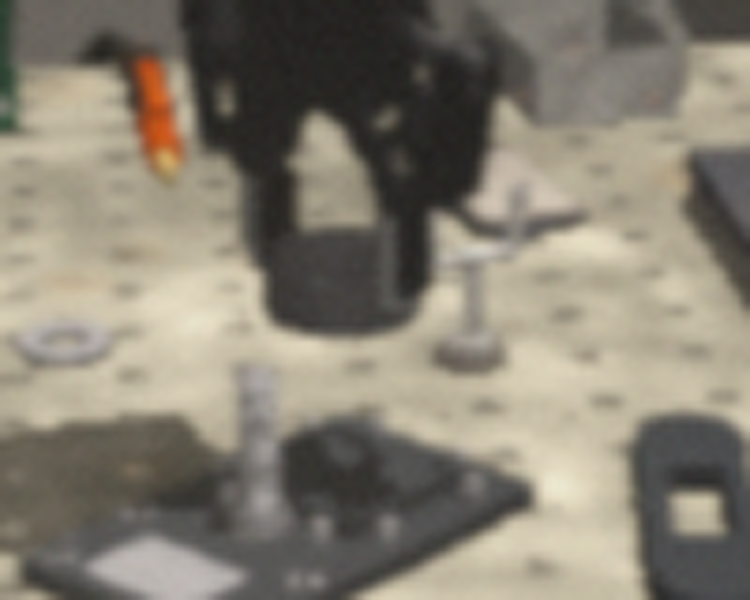

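The ring is held upright, with its centre about 2.8 mm ahead of the TCP along tool x. I'll compensate for that and lower it.

```bash
python3 -c "
from h import *
chain([(548.4,50.1,52,-46.9),(548.4,50.1,45,-46.9)])"
```

```text
0.0013 0.0048 0.193 0.0003 -0.0001 -0.0008   dist 58 turn 0
0.0 -0.0 0.0233 0.0 -0.0 0.0   dist 7 turn 0
```

```bash
i="python3 -m inch"
$i '0.001 0.005 0.05 0 0 0; 0.001 0.005 0.1 0 0 0; 0.001 0.005 0.15 0 0 0; 0.001 0.005 0.193 0 0 0; 0.001 0.005 0.193 0 0 0'
$i '0 0 0.007 0 0 0; 0 0 0.014 0 0 0; 0 0 0.02 0 0 0; 0 0 0.02 0 0 0; 0 0 0.02 0 0 0'
python3 -c "
from h import *
chain([(548.4,50.1,44.8,-46.9)])"
```

```text
time_s: 18.45
ee_pos: [0.5465, 0.0504, 0.049]
ee_rot: [-0.001, 0.93, 0.367, -0.002]
wrist_force: [-0.4, -0.2, -1.8]
gripper_width: 0.667
grasp_force: 64.4
time_s: 18.95
ee_pos: [0.5486, 0.0506, 0.0462]
ee_rot: [0.0, 0.93, 0.367, 0.0]
wrist_force: [-0.0, -0.9, -2.6]
gripper_width: 0.671
grasp_force: 64.4
-0.0014 0.0008 0.0046 0.0003 -0.0004 -0.0001   dist 1 turn 0
```

```bash
i="python3 -m inch"
$i '-0.001 0.001 0.003 0 0 0; -0.001 0.001 0.005 0 0 0; -0.001 0.001 0.005 0 0 0; -0.001 0.001 0.005 0 0 0; -0.001 0.001 0.005 0 0 0'
$i '0 0 0 0 0 0; 0 0 0 0 0 0; 0 0 0 0 0 0; 0 0 0 0 0 0; 0 0 0 0 0 0' 0.6
$i '0 0 -0.1 0 0 0; 0 0 -0.2 0 0 0; 0 0 -0.35 0 0 0; 0 0 -0.4 0 0 0; 0 0 -0.4 0 0 0' 0.4
python3 -c "
from h import *
chain([(555,-90,160,-70),(585,-230,140,-108),(602.5,-351.5,100,-129.4)])"
```

```text
time_s: 19.45
ee_pos: [0.5486, 0.0501, 0.0449]
ee_rot: [0.0, 0.93, 0.367, 0.0]
wrist_force: [-2.3, -0.6, 5.0]
gripper_width: 0.672
grasp_force: 65.1
time_s: 19.95
ee_pos: [0.5483, 0.0502, 0.0443]
ee_rot: [-0.0, 0.93, 0.367, -0.0]
wrist_force: [-1.0, 0.0, 0.1]
gripper_width: 0.798
grasp_force: 0.0
time_s: 20.45
ee_pos: [0.5501, 0.0505, 0.1675]
ee_rot: [0.001, 0.93, 0.367, 0.003]
wrist_force: [0.2, 0.1, -1.1]
gripper_width: 0.703
grasp_force: 0.0
-0.3081 0.3532 0.0251 0.0027 -0.0048 0.385   dist 141 turn 23
-0.0656 0.4727 0.0667 0.0 -0.0 0.6333   dist 145 turn 38
0.1806 0.3672 0.1333 0.0 -0.0 0.3567   dist 129 turn 21
```

```bash
i="python3 -m inch"
$i '-0.1 0.12 0.01 0 0 0.13; -0.2 0.24 0.02 0 0 0.26; -0.308 0.353 0.025 0 0 0.385; -0.308 0.353 0.025 0 0 0.385; -0.308 0.353 0.025 0 0 0.385'
$i '-0.02 0.12 0.02 0 0 0.14; -0.04 0.24 0.04 0 0 0.28; -0.066 0.36 0.067 0 0 0.42; -0.066 0.473 0.067 0 0 0.56; -0.066 0.473 0.067 0 0 0.633'
$i '0.06 0.12 0.04 0 0 0.14; 0.12 0.24 0.09 0 0 0.28; 0.181 0.367 0.133 0 0 0.357; 0.181 0.367 0.133 0 0 0.357; 0.181 0.367 0.133 0 0 0.357'
$i '0 0 0 0 0 0; 0 0 0 0 0 0; 0 0 0 0 0 0; 0 0 0 0 0 0; 0 0 0 0 0 0'
python3 - <<'E'
from h import *
print(env.sense()["ee_pos"])
for c in ("side","top"):
    im,d=env.get_image(c);P=pts(c,d);np.savez(f"{c}6.npz",im=im,d=d)
    for x in env.trace("ring_small",c)[:3]:
        m=x["region"]&(d>0);Q=P[m]*1e3;zt=np.nanpercentile(Q[:,2],80);T=Q[Q[:,2]>zt-6]
        print(c,x["conf"],x["box"],zt,cv2.minEnclosingCircle(T[:,:2].astype(np.float32)))
    print(c,"ring fit",fit(c,im,circ(.030),circ(.025),.02,.024,[.5504,.052,0],yaw=False,pad=1))
    a=im[165:215,290:360] if c=="side" else im[150:220,290:360]
    cv2.imwrite(f"pics/{c}6c.png",cv2.resize(a,(490,350) if c=="side" else (350,350),interpolation=cv2.INTER_CUBIC))
cv2.imwrite("pics/c6.png",np.hstack([cv2.imread("pics/side6c.png")[:, :440],cv2.imread("pics/top6c.png")]))
chain([(602.5,-351.5,60,-129.4),(602.5,-351.5,26,-129.4)])
E
```

```text
time_s: 20.95
ee_pos: [0.5523, -0.0918, 0.1554]
ee_rot: [-0.0, 0.985, 0.172, -0.001]
wrist_force: [0.7, 1.1, 0.1]
gripper_width: 0.701
grasp_force: 0.0
time_s: 21.45
ee_pos: [0.5829, -0.2345, 0.1352]
ee_rot: [0.001, 0.987, -0.161, -0.001]
wrist_force: [0.1, -0.1, 0.3]
gripper_width: 0.701
grasp_force: 0.0
time_s: 21.95
ee_pos: [0.6006, -0.351, 0.0947]
ee_rot: [-0.001, 0.942, -0.337, -0.001]
wrist_force: [-0.1, 0.5, -0.1]
gripper_width: 0.704
grasp_force: 0.0
time_s: 22.45
ee_pos: [0.601, -0.3516, 0.0972]
ee_rot: [-0.0, 0.942, -0.337, 0.0]
wrist_force: [-0.4, -0.7, 0.2]
gripper_width: 0.698
grasp_force: 0.0
[ 0.60098469 -0.35162588  0.09722787]
side 0.59 [317.3, 180.9, 17.8, 16.1] 41.3534139607097 ((550.7349853515625, 51.08879470825195), 31.756515502929688)
side ring fit (array([549.2,  47.7,   4.7]), np.float64(9.23))
top ring fit (array([547. ,  53.6,   1.4]), np.float64(4.71))
0.0035 -0.0048 0.123 -0.0001 0.0 -0.0001   dist 37 turn 0
0.0 -0.0 0.1133 0.0 0.0 0.0   dist 34 turn 0
```

View pics/c6.png

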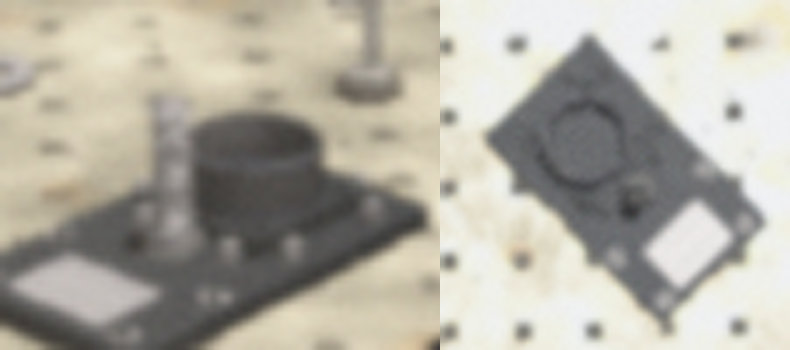

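The ring stands centred on the plate in both views. Next, the block.

```bash
i="python3 -m inch"
$i '0.003 -0.005 0.06 0 0 0; 0.003 -0.005 0.123 0 0 0; 0.003 -0.005 0.123 0 0 0; 0.003 -0.005 0.123 0 0 0; 0.003 -0.005 0.123 0 0 0' 
$i '0 0 0.05 0 0 0; 0 0 0.11 0 0 0; 0 0 0.113 0 0 0; 0 0 0.113 0 0 0; 0 0 0.113 0 0 0'
$i '0 0 0 0 0 0; 0 0 0 0 0 0; 0 0 0 0 0 0; 0 0 0 0 0 0; 0 0 0 0 0 0' -0.3 50
$i '0 0 0 0 0 0; 0 0 0 0 0 0; 0 0 0 0 0 0; 0 0 0 0 0 0; 0 0 0 0 0 0'
```

```text
time_s: 23.15
ee_pos: [0.6031, -0.3517, 0.0613]
ee_rot: [0.0, 0.941, -0.337, 0.001]
wrist_force: [0.1, -1.0, -0.0]
gripper_width: 0.701
grasp_force: 0.0
time_s: 23.65
ee_pos: [0.603, -0.3516, 0.0269]
ee_rot: [0.0, 0.941, -0.337, 0.001]
wrist_force: [0.4, -0.1, 0.5]
gripper_width: 0.698
grasp_force: 0.0
time_s: 24.15
ee_pos: [0.6032, -0.3518, 0.0274]
ee_rot: [0.0, 0.941, -0.337, 0.001]
wrist_force: [-0.1, 0.5, 5.8]
gripper_width: 0.516
grasp_force: 53.2
time_s: 24.65
ee_pos: [0.6032, -0.3518, 0.0274]
ee_rot: [0.0, 0.941, -0.337, 0.001]
wrist_force: [-0.4, 0.4, 6.5]
gripper_width: 0.514
grasp_force: 53.2
```

```bash
i="python3 -m inch"
$i '0 0 -0.07 0 0 0; 0 0 -0.15 0 0 0; 0 0 -0.25 0 0 0; 0 0 -0.34 0 0 0; 0 0 -0.34 0 0 0' - 80
python3 -c "
from h import *
chain([(560,-230,130,-100),(515,-120,130,-72),(477.6,-16.2,110,-46.9)])"
```

```text
time_s: 25.15
ee_pos: [0.6045, -0.3523, 0.1327]
ee_rot: [0.0, 0.941, -0.337, 0.004]
wrist_force: [0.6, -0.1, -1.3]
gripper_width: 0.508
grasp_force: 83.8
-0.3733 -0.221 0.0069 0.0003 -0.0069 -0.49   dist 130 turn 29
-0.2114 -0.335 -0.0 0.0 0.0 -0.4667   dist 119 turn 28
-0.0116 -0.3676 0.0667 0.0 0.0 -0.4183   dist 112 turn 25
```

```bash
i="python3 -m inch"
$i '-0.09 -0.05 0 0 0 -0.12; -0.18 -0.11 0 0 0 -0.24; -0.27 -0.16 0 0 0 -0.36; -0.373 -0.221 0 0 0 -0.49; -0.373 -0.221 0 0 0 -0.49'
$i '-0.05 -0.08 0 0 0 -0.12; -0.1 -0.17 0 0 0 -0.24; -0.16 -0.25 0 0 0 -0.36; -0.211 -0.335 0 0 0 -0.467; -0.211 -0.335 0 0 0 -0.467'
$i '0 -0.09 0.01 0 0 -0.1; -0.01 -0.18 0.03 0 0 -0.2; -0.012 -0.27 0.05 0 0 -0.3; -0.012 -0.368 0.067 0 0 -0.418; -0.012 -0.368 0.067 0 0 -0.418'
$i '0 0 0 0 0 0; 0 0 0 0 0 0; 0 0 0 0 0 0; 0 0 0 0 0 0; 0 0 0 0 0 0'
python3 -c "
from h import *
chain([(477.6,-16.2,48,-46.9),(477.6,-16.2,40,-46.9)])"
```

```text
time_s: 25.65
ee_pos: [0.5568, -0.2224, 0.1265]
ee_rot: [-0.002, 0.997, -0.082, -0.002]
wrist_force: [0.3, 0.4, -2.1]
gripper_width: 0.506
grasp_force: 83.7
time_s: 26.15
ee_pos: [0.5117, -0.1144, 0.127]
ee_rot: [-0.001, 0.987, 0.161, -0.001]
wrist_force: [-0.2, 0.5, -2.3]
gripper_width: 0.508
grasp_force: 83.7
time_s: 26.65
ee_pos: [0.4737, -0.0114, 0.1066]
ee_rot: [-0.001, 0.929, 0.371, -0.001]
wrist_force: [-0.6, -0.2, -3.0]
gripper_width: 0.51
grasp_force: 83.6
time_s: 27.15
ee_pos: [0.4758, -0.0157, 0.108]
ee_rot: [-0.0, 0.93, 0.367, 0.0]
wrist_force: [0.3, -0.3, -3.3]
gripper_width: 0.509
grasp_force: 83.6
0.0034 0.0053 0.1999 0.0 -0.0001 -0.0011   dist 60 turn 0
0.0 -0.0 0.0267 0.0 0.0 0.0   dist 8 turn 0
```

```bash
i="python3 -m inch"
$i '0.003 0.005 0.05 0 0 0; 0.003 0.005 0.1 0 0 0; 0.003 0.005 0.15 0 0 0; 0.003 0.005 0.2 0 0 0; 0.003 0.005 0.2 0 0 0'
$i '0 0 0.007 0 0 0; 0 0 0.014 0 0 0; 0 0 0.02 0 0 0; 0 0 0.024 0 0 0; 0 0 0.024 0 0 0'
python3 -c "
from h import *
chain([(477.6,-16.2,39.6,-46.9)])"
```

```text
time_s: 27.65
ee_pos: [0.4759, -0.0159, 0.0463]
ee_rot: [-0.001, 0.93, 0.367, -0.002]
wrist_force: [0.3, 0.6, -2.9]
gripper_width: 0.505
grasp_force: 83.5
time_s: 28.15
ee_pos: [0.4774, -0.0158, 0.0409]
ee_rot: [0.0, 0.93, 0.367, 0.0]
wrist_force: [0.7, 0.3, -2.4]
gripper_width: 0.51
grasp_force: 83.6
-0.0004 0.0016 0.0043 0.0001 -0.0001 -0.0   dist 1 turn 0
```

```bash
i="python3 -m inch"
$i '0 0.001 0.003 0 0 0; 0 0.001 0.004 0 0 0; 0 0.001 0.004 0 0 0; 0 0.001 0.004 0 0 0; 0 0.001 0.004 0 0 0'
$i '0 0 0 0 0 0; 0 0 0 0 0 0; 0 0 0 0 0 0; 0 0 0 0 0 0; 0 0 0 0 0 0' 0.4
$i '0 0 -0.1 0 0 0; 0 0 -0.2 0 0 0; 0 0 -0.35 0 0 0; 0 0 -0.42 0 0 0; 0 0 -0.42 0 0 0'
python3 -c "
from h import *
chain([(580,10,160,-25),(684,26.8,100,-7.7)])"
```

```text
time_s: 28.65
ee_pos: [0.4775, -0.0159, 0.0396]
ee_rot: [-0.0, 0.93, 0.367, 0.0]
wrist_force: [0.4, -0.1, -3.2]
gripper_width: 0.511
grasp_force: 83.6
time_s: 29.15
ee_pos: [0.4776, -0.0159, 0.0397]
ee_rot: [0.0, 0.93, 0.367, 0.0]
wrist_force: [0.5, 0.4, -0.6]
gripper_width: 0.7
grasp_force: 0.0
time_s: 29.65
ee_pos: [0.4797, -0.0158, 0.1692]
ee_rot: [0.002, 0.93, 0.367, 0.003]
wrist_force: [0.4, -0.1, 0.6]
gripper_width: 0.698
grasp_force: 0.0
0.3029 0.1655 0.0328 0.0057 -0.003 -0.3649   dist 104 turn 22
0.1973 0.2905 0.2 -0.0 0.0 -0.2883   dist 121 turn 17
```

```bash
i="python3 -m inch"
$i '0.1 0.06 0.01 0 0 -0.12; 0.2 0.11 0.02 0 0 -0.24; 0.303 0.166 0.033 0 0 -0.365; 0.303 0.166 0.033 0 0 -0.365; 0.303 0.166 0.033 0 0 -0.365'
$i '0.07 0.1 0.07 0 0 -0.1; 0.14 0.2 0.14 0 0 -0.2; 0.197 0.291 0.2 0 0 -0.288; 0.197 0.291 0.2 0 0 -0.288; 0.197 0.291 0.2 0 0 -0.288'
$i '0 0 0 0 0 0; 0 0 0 0 0 0; 0 0 0 0 0 0; 0 0 0 0 0 0; 0 0 0 0 0 0'
python3 - <<'E'
from h import *
for c in ("side","top"):
    im,d=env.get_image(c);P=pts(c,d);np.savez(f"{c}7.npz",im=im,d=d)
    m=(abs(P[...,0]-.477)<.04)&(abs(P[...,1]+.016)<.04)&(abs(P[...,2]-.044-(.003 if c=="top" else 0))<.005)
    m&=(np.hypot(P[...,0]-.514,P[...,1]-.018)>.016)
    print(c,m.sum(),cv2.minAreaRect((P[m][:,:2]*1e3).astype(np.float32)))
    if c=="side": cv2.imwrite("pics/side7c.png",cv2.resize(im[150:225,280:380],(800,600),interpolation=cv2.INTER_CUBIC))
chain([(684,26.8,50,-7.7),(684,26.8,22,-7.7)])
E
```

```text
time_s: 30.15
ee_pos: [0.5773, 0.0102, 0.1539]
ee_rot: [-0.001, 0.843, 0.537, -0.001]
wrist_force: [-0.5, -1.0, -0.2]
gripper_width: 0.699
grasp_force: 0.0
time_s: 30.65
ee_pos: [0.6809, 0.0264, 0.0945]
ee_rot: [-0.001, 0.754, 0.657, -0.001]
wrist_force: [0.1, -0.5, 0.4]
gripper_width: 0.701
grasp_force: 0.0
time_s: 31.15
ee_pos: [0.682, 0.0263, 0.0963]
ee_rot: [0.0, 0.753, 0.658, 0.0]
wrist_force: [-0.3, -0.3, -0.1]
gripper_width: 0.698
grasp_force: 0.0
side 107 ((475.91363525390625, -17.251136779785156), (32.18347930908203, 48.444034576416016), 45.639060974121094)
top 17 ((469.3559265136719, -4.92990779876709), (32.03923416137695, 10.60244369506836), 17.152141571044922)
0.0021 0.0065 0.153 0.0003 -0.0 -0.0004   dist 46 turn 0
0.0 -0.0 0.0933 -0.0 -0.0 0.0   dist 28 turn 0
```

View pics/side7c.png

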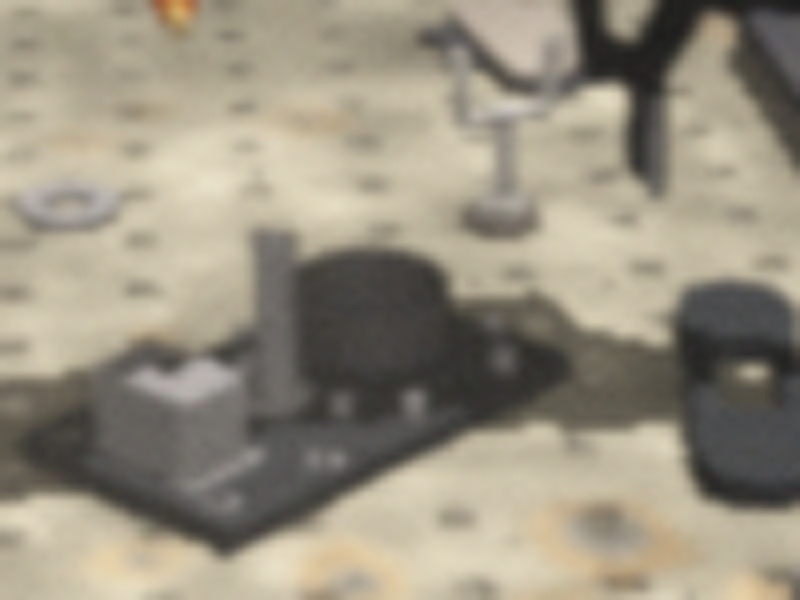

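The block stands on the pad with a sliver of pad showing on the front side. Now the strap.

```bash
i="python3 -m inch"
$i '0.002 0.006 0.07 0 0 0; 0.002 0.006 0.153 0 0 0; 0.002 0.006 0.153 0 0 0; 0.002 0.006 0.153 0 0 0; 0.002 0.006 0.153 0 0 0'
$i '0 0 0.05 0 0 0; 0 0 0.08 0 0 0; 0 0 0.095 0 0 0; 0 0 0.095 0 0 0; 0 0 0.095 0 0 0'
python3 -c "
from h import *
chain([(684,26.8,18.5,-7.7)])"
```

```text
time_s: 31.75
ee_pos: [0.6847, 0.0271, 0.0513]
ee_rot: [0.0, 0.753, 0.658, 0.001]
wrist_force: [0.6, -0.3, 0.5]
gripper_width: 0.7
grasp_force: 0.0
time_s: 32.25
ee_pos: [0.6839, 0.0269, 0.0212]
ee_rot: [-0.0, 0.753, 0.658, -0.0]
wrist_force: [-0.1, -0.5, 0.9]
gripper_width: 0.698
grasp_force: 0.0
-0.0002 0.0005 0.0091 -0.0002 -0.0001 -0.0003   dist 3 turn 0
```

```bash
i="python3 -m inch"
$i '0 0 0.004 0 0 0; 0 0 0.008 0 0 0; 0 0 0.008 0 0 0; 0 0 0.008 0 0 0; 0 0 0.008 0 0 0'
$i '0 0 0 0 0 0; 0 0 0 0 0 0; 0 0 0 0 0 0; 0 0 0 0 0 0; 0 0 0 0 0 0' -0.3 60
$i '0 0 0 0 0 0; 0 0 0 0 0 0; 0 0 0 0 0 0; 0 0 0 0 0 0; 0 0 0 0 0 0' - 100
python3 -c "
from h import *
chain([(684,26.8,150,-7.7)])"
```

```text
time_s: 32.75
ee_pos: [0.684, 0.0268, 0.019]
ee_rot: [0.0, 0.753, 0.658, 0.0]
wrist_force: [0.0, -0.0, -0.7]
gripper_width: 0.703
grasp_force: 0.0
time_s: 33.25
ee_pos: [0.6846, 0.0269, 0.0197]
ee_rot: [0.001, 0.753, 0.658, 0.001]
wrist_force: [1.2, -0.6, 5.0]
gripper_width: 0.507
grasp_force: 63.1
time_s: 33.75
ee_pos: [0.6847, 0.0269, 0.02]
ee_rot: [0.001, 0.753, 0.658, 0.001]
wrist_force: [0.4, -0.8, 6.9]
gripper_width: 0.495
grasp_force: 102.5
-0.0004 -0.0015 -0.4333 0.0019 -0.0004 -0.0005   dist 130 turn 0
```

```bash
i="python3 -m inch"
$i '0 0 -0.08 0 0 0; 0 0 -0.17 0 0 0; 0 0 -0.27 0 0 0; 0 0 -0.37 0 0 0; 0 0 -0.433 0 0 0'
python3 -c "
from h import *
chain([(600,22,150,-27),(513.8,17.9,135,-46.9),(513.8,17.9,110,-46.9)])"
```

```text
time_s: 34.25
ee_pos: [0.6835, 0.0269, 0.1496]
ee_rot: [-0.0, 0.753, 0.658, -0.0]
wrist_force: [0.9, 0.0, -6.2]
gripper_width: 0.493
grasp_force: 103.8
-0.0534 -0.2735 -0.0011 -0.0007 0.0001 0.3215   dist 84 turn 19
-0.1426 -0.2498 0.05 -0.0 -0.0 0.3317   dist 88 turn 20
0.0 -0.0 0.0833 0.0 0.0 0.0   dist 25 turn 0
```

```bash
i="python3 -m inch"
$i '-0.01 -0.06 0 0 0 0.07; -0.02 -0.13 0 0 0 0.15; -0.04 -0.2 0 0 0 0.23; -0.053 -0.273 0 0 0 0.321; -0.053 -0.273 0 0 0 0.321'
$i '-0.03 -0.06 0.01 0 0 0.08; -0.07 -0.12 0.02 0 0 0.16; -0.1 -0.19 0.04 0 0 0.25; -0.143 -0.25 0.05 0 0 0.332; -0.143 -0.25 0.05 0 0 0.332'
$i '0 0 0.02 0 0 0; 0 0 0.05 0 0 0; 0 0 0.083 0 0 0; 0 0 0.083 0 0 0; 0 0 0.083 0 0 0'
$i '0 0 0 0 0 0; 0 0 0 0 0 0; 0 0 0 0 0 0; 0 0 0 0 0 0; 0 0 0 0 0 0'
python3 - <<'E'
from h import *
s=env.sense();p=s["ee_pos"];z0=p[2]-.020;print(p,z0)
im,d=env.get_image("side");np.savez("side8.npz",im=im,d=d);P=pts("side",d)
cv2.imwrite("pics/side8c.png",cv2.resize(im[130:220,270:390],(800,600),interpolation=cv2.INTER_CUBIC))
for y in(True,False): print(fit("side",im,stadium(),None,z0,.012,[p[0],p[1],43.1],pad=2,yaw=y,rowmin=0))
print(proj("side",[[*p[:2],z0],[.5138,.0179,.08],[.5138,.0179,.05]]))
chain([(513.8,17.9,102,-46.9)])
E
```

```text
time_s: 34.75
ee_pos: [0.5968, 0.0218, 0.147]
ee_rot: [-0.001, 0.853, 0.522, -0.003]
wrist_force: [-0.0, -0.2, -6.1]
gripper_width: 0.49
grasp_force: 103.9
time_s: 35.25
ee_pos: [0.5107, 0.0174, 0.1319]
ee_rot: [-0.0, 0.93, 0.367, -0.003]
wrist_force: [-0.2, -0.5, -6.2]
gripper_width: 0.491
grasp_force: 103.9
time_s: 35.75
ee_pos: [0.5141, 0.018, 0.1082]
ee_rot: [-0.001, 0.93, 0.368, -0.001]
wrist_force: [0.0, -0.2, -5.1]
gripper_width: 0.491
grasp_force: 103.9
time_s: 36.25
ee_pos: [0.5143, 0.0178, 0.109]
ee_rot: [0.0, 0.93, 0.367, 0.0]
wrist_force: [-0.5, 0.1, -5.4]
gripper_width: 0.489
grasp_force: 103.9
[0.51434346 0.01784053 0.10902591] 0.08902590989499407
(array([513.4,  20.4,  46.7]), np.float64(28.36))
(array([513.8,  21.3,  41.4]), np.float64(29.33))
[[313.75572616 174.77012872]
 [313.61939404 177.81523688]
 [313.82598121 187.76898544]]
-0.0012 -0.0013 0.0233 0.0001 -0.0002 -0.0   dist 7 turn 0
```

View pics/side8c.png

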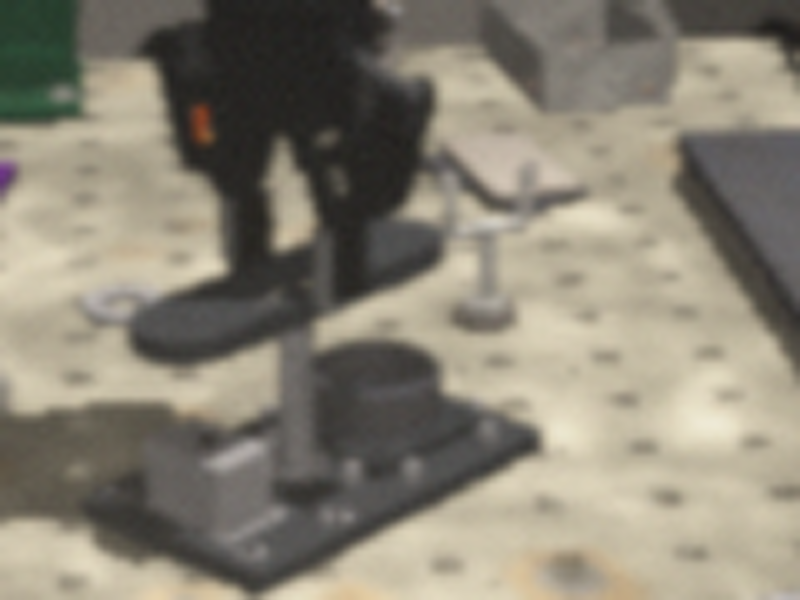

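The strap is level and in line with the fixture. The stud sits at crop column ~298, within about 1 mm of the prediction. I'll lower it over the tip.

```bash
i="python3 -m inch"
$i '0 0.001 0.01 0 0 0; 0 0.001 0.02 0 0 0; 0 0.001 0.03 0 0 0; 0 0.001 0.04 0 0 0; 0 0.001 0.045 0 0 0'
$i '0 0 0.01 0 0 0; 0 0 0.02 0 0 0; 0 0 0.03 0 0 0; 0 0 0.03 0 0 0; 0 0 0.03 0 0 0'
```

```text
time_s: 36.8
ee_pos: [0.5142, 0.0176, 0.0949]
ee_rot: [-0.0, 0.93, 0.367, -0.0]
wrist_force: [0.3, 0.1, -6.4]
gripper_width: 0.492
grasp_force: 104.0
time_s: 37.3
ee_pos: [0.5145, 0.0177, 0.0863]
ee_rot: [-0.0, 0.93, 0.367, -0.0]
wrist_force: [0.1, -0.6, -5.2]
gripper_width: 0.493
grasp_force: 104.0
```

```bash
i="python3 -m inch"
$i '0 0 0.01 0 0 0; 0 0 0.02 0 0 0; 0 0 0.03 0 0 0; 0 0 0.04 0 0 0; 0 0 0.05 0 0 0'
$i '0 0 0.006 0 0 0; 0 0 0.012 0 0 0; 0 0 0.018 0 0 0; 0 0 0.018 0 0 0; 0 0 0.018 0 0 0'
```

```text
time_s: 37.8
ee_pos: [0.5144, 0.0177, 0.0711]
ee_rot: [-0.0, 0.93, 0.367, -0.0]
wrist_force: [-0.5, -0.3, -6.5]
gripper_width: 0.49
grasp_force: 104.0
time_s: 38.3
ee_pos: [0.5145, 0.0177, 0.066]
ee_rot: [-0.0, 0.93, 0.367, 0.0]
wrist_force: [-0.3, -0.8, -6.6]
gripper_width: 0.489
grasp_force: 104.0
```

```bash
i="python3 -m inch"
$i '0 0 0.002 0 0 0; 0 0 0.004 0 0 0; 0 0 0.004 0 0 0; 0 0 0.004 0 0 0; 0 0 0.004 0 0 0'
$i '0 0 0.002 0 0 0; 0 0 0.003 0 0 0; 0 0 0.003 0 0 0; 0 0 0.003 0 0 0; 0 0 0.003 0 0 0'
```

```text
time_s: 38.8
ee_pos: [0.5145, 0.0177, 0.0648]
ee_rot: [-0.0, 0.93, 0.367, 0.0]
wrist_force: [-0.8, 0.0, -6.2]
gripper_width: 0.491
grasp_force: 104.0
time_s: 39.3
ee_pos: [0.5145, 0.0176, 0.0639]
ee_rot: [-0.0, 0.93, 0.367, 0.0]
wrist_force: [-0.1, -0.3, -6.0]
gripper_width: 0.495
grasp_force: 104.1
```

```bash
i="python3 -m inch"
$i '0 0 0.002 0 0 0; 0 0 0.003 0 0 0; 0 0 0.003 0 0 0; 0 0 0.003 0 0 0; 0 0 0.003 0 0 0'
```

```text
time_s: 39.8
ee_pos: [0.5146, 0.0177, 0.0637]
ee_rot: [0.0, 0.93, 0.367, 0.0]
wrist_force: [-4.5, -0.6, 5.7]
gripper_width: 0.49
grasp_force: 105.3
```

```bash
i="python3 -m inch"
$i '0 0 0 0 0 0; 0 0 0 0 0 0; 0 0 0 0 0 0; 0 0 0 0 0 0; 0 0 0 0 0 0' 0.1
$i '0 0 -0.05 0 0 0; 0 0 -0.15 0 0 0; 0 0 -0.25 0 0 0; 0 0 -0.35 0 0 0; 0 0 -0.35 0 0 0' 0.3
python3 -c "
from h import *
chain([(530,120,150,-46.9)])"
```

```text
time_s: 40.3
ee_pos: [0.5146, 0.0177, 0.063]
ee_rot: [-0.0, 0.93, 0.367, 0.0]
wrist_force: [-0.8, 0.8, 0.5]
gripper_width: 0.55
grasp_force: 0.0
time_s: 40.8
ee_pos: [0.517, 0.0181, 0.1723]
ee_rot: [0.001, 0.93, 0.367, 0.003]
wrist_force: [0.4, -0.3, 0.1]
gripper_width: 0.649
grasp_force: 0.0
0.2635 -0.2188 0.0748 0.005 -0.0051 0.0001   dist 105 turn 0
```

```bash
i="python3 -m inch"
$i '0.1 -0.08 0.02 0 0 0; 0.2 -0.16 0.04 0 0 0; 0.264 -0.219 0.05 0 0 0; 0.264 -0.219 0.05 0 0 0; 0.264 -0.219 0.05 0 0 0'
python3 - <<'E'
from h import *
o=[]
for c in ("side","top"):
    im,d=env.get_image(c);P=pts(c,d);np.savez(f"{c}9.npz",im=im,d=d)
    for x in env.trace("washer",c)[:2]: print(c,x["conf"],x["box"])
    q=proj(c,[[.44,.229,.006]])[0];print(q);U,V=map(int,q)
    o.append(cv2.resize(im[V-15:V+15,U-20:U+20],(400,300),interpolation=cv2.INTER_CUBIC))
    b=im[150:225,270:370] if c=="side" else im[150:225,285:385]
    o.append(cv2.resize(b,(400,300),interpolation=cv2.INTER_CUBIC))
    print(U-20,V-15)
cv2.imwrite("pics/c9.png",np.vstack([np.hstack(o[:2]),np.hstack(o[2:])]))
E
```

```text
time_s: 41.3
ee_pos: [0.527, 0.1202, 0.1523]
ee_rot: [-0.0, 0.93, 0.368, -0.001]
wrist_force: [-0.7, -1.4, 0.6]
gripper_width: 0.648
grasp_force: 0.0
side 0.71 [291.6, 178.5, 47.5, 21.2]
side 0.43 [279.9, 172.8, 14.3, 4.4]
[288.03662542 174.84368991]
268 159
top 0.63 [261.2, 203.5, 14.6, 14.1]
[268.14725066 211.07729061]
248 196
```

View pics/c9.png

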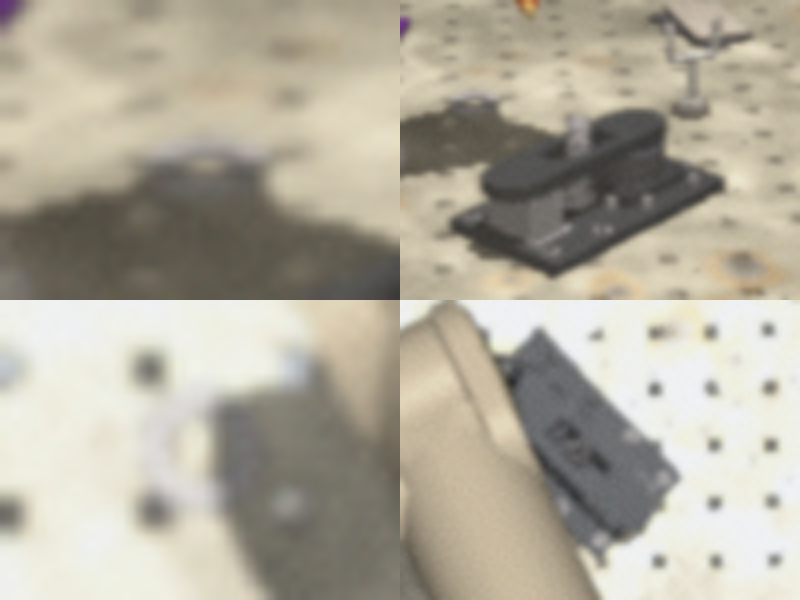

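The strap bridges block and ring level with the stud through it, at right in both panels. The washer is at side (288,175) and top (268,211), which puts it at about (441, 228.5).

```bash
python3 -c "
from h import *
chain([(441,228.5,70,-46.9),(441,228.5,20,-46.9)])"
```

```text
0.0394 -0.4657 0.276 0.0004 0.0004 -0.002   dist 163 turn 0
0.0 -0.0 0.1667 0.0 -0.0 0.0   dist 50 turn 0
```

```bash
i="python3 -m inch"
$i '0.01 -0.15 0.07 0 0 0; 0.02 -0.3 0.15 0 0 0; 0.039 -0.466 0.276 0 0 0; 0.039 -0.466 0.276 0 0 0; 0.039 -0.466 0.276 0 0 0' 0.4
$i '0 0 0 0 0 0; 0 0 0 0 0 0; 0 0 0 0 0 0; 0 0 0 0 0 0; 0 0 0 0 0 0' 
python3 -c "
from h import *
chain([(441,228.5,20,-46.9)])"
```

```text
time_s: 42.0
ee_pos: [0.4384, 0.2305, 0.069]
ee_rot: [-0.0, 0.93, 0.369, -0.001]
wrist_force: [-0.2, -0.4, 1.1]
gripper_width: 0.697
grasp_force: 0.0
time_s: 42.5
ee_pos: [0.441, 0.2294, 0.0705]
ee_rot: [0.0, 0.93, 0.367, 0.0]
wrist_force: [0.0, -0.4, -0.3]
gripper_width: 0.694
grasp_force: 0.0
-0.002 0.0023 0.1683 0.0003 -0.0005 -0.001   dist 50 turn 0
```

```bash
i="python3 -m inch"
$i '-0.002 0.002 0.06 0 0 0; -0.002 0.002 0.12 0 0 0; -0.002 0.002 0.168 0 0 0; -0.002 0.002 0.168 0 0 0; -0.002 0.002 0.168 0 0 0'
$i '0 0 0.005 0 0 0; 0 0 0.01 0 0 0; 0 0 0.013 0 0 0; 0 0 0.013 0 0 0; 0 0 0.013 0 0 0'
$i '0 0 0.003 0 0 0; 0 0 0.005 0 0 0; 0 0 0.005 0 0 0; 0 0 0.005 0 0 0; 0 0 0.005 0 0 0'
```

```text
time_s: 43.0
ee_pos: [0.4404, 0.2291, 0.0199]
ee_rot: [-0.0, 0.93, 0.367, -0.0]
wrist_force: [0.1, 0.4, 0.5]
gripper_width: 0.704
grasp_force: 0.0
time_s: 43.5
ee_pos: [0.4405, 0.229, 0.0161]
ee_rot: [-0.0, 0.93, 0.367, 0.0]
wrist_force: [-0.2, -0.1, 0.8]
gripper_width: 0.706
grasp_force: 0.0
time_s: 44.0
ee_pos: [0.4404, 0.229, 0.0144]
ee_rot: [-0.0, 0.93, 0.367, 0.0]
wrist_force: [-0.3, -1.0, 0.6]
gripper_width: 0.701
grasp_force: 0.0
```

```bash
i="python3 -m inch"
$i '0 0 -0.005 0 0 0; 0 0 -0.006 0 0 0; 0 0 -0.006 0 0 0; 0 0 -0.006 0 0 0; 0 0 -0.006 0 0 0'
$i '0 0 0 0 0 0; 0 0 0 0 0 0; 0 0 0 0 0 0; 0 0 0 0 0 0; 0 0 0 0 0 0' -0.2 30
$i '0 0 0 0 0 0; 0 0 0 0 0 0; 0 0 0 0 0 0; 0 0 0 0 0 0; 0 0 0 0 0 0'
$i '0 0 -0.07 0 0 0; 0 0 -0.15 0 0 0; 0 0 -0.25 0 0 0; 0 0 -0.4 0 0 0; 0 0 -0.45 0 0 0'
python3 -c "
from h import *
chain([(480,120,150,-46.9),(514.5,17.6,120,-46.9)])"
```

```text
time_s: 44.5
ee_pos: [0.4404, 0.229, 0.0162]
ee_rot: [-0.0, 0.93, 0.367, 0.0]
wrist_force: [-0.2, 0.2, -0.3]
gripper_width: 0.7
grasp_force: 0.0
time_s: 45.0
ee_pos: [0.4412, 0.2296, 0.0174]
ee_rot: [0.0, 0.93, 0.367, 0.001]
wrist_force: [-1.5, -1.0, 11.6]
gripper_width: 0.488
grasp_force: 33.7
time_s: 45.5
ee_pos: [0.4412, 0.2296, 0.0174]
ee_rot: [0.0, 0.93, 0.367, 0.001]
wrist_force: [-1.8, -0.6, 11.8]
gripper_width: 0.493
grasp_force: 33.6
time_s: 46.0
ee_pos: [0.4417, 0.2302, 0.1552]
ee_rot: [-0.0, 0.93, 0.368, 0.003]
wrist_force: [-0.5, 0.6, -0.7]
gripper_width: 0.492
grasp_force: 30.6
-0.1581 0.3552 0.0173 0.0016 -0.0048 0.0005   dist 117 turn 0
-0.1493 0.3278 0.1 0.0 -0.0 0.0   dist 112 turn 0
```

```bash
i="python3 -m inch"
$i '-0.04 0.09 0 0 0 0; -0.08 0.18 0 0 0 0; -0.12 0.27 0.01 0 0 0; -0.158 0.355 0.01 0 0 0; -0.158 0.355 0.01 0 0 0' - 40
$i '-0.04 0.08 0.02 0 0 0; -0.08 0.16 0.04 0 0 0; -0.12 0.25 0.07 0 0 0; -0.149 0.328 0.1 0 0 0; -0.149 0.328 0.1 0 0 0'
$i '0 0 0 0 0 0; 0 0 0 0 0 0; 0 0 0 0 0 0; 0 0 0 0 0 0; 0 0 0 0 0 0'
python3 - <<'E'
from h import *
s=env.sense();p=s["ee_pos"];z0=p[2]-.0174;print(p,z0)
im,d=env.get_image("side");np.savez("side10.npz",im=im,d=d);P=pts("side",d)
cv2.imwrite("pics/side10c.png",cv2.resize(im[140:210,275:365],(771,600),interpolation=cv2.INTER_CUBIC))
for q in ("side",):
    print("washer pred",np.round(proj("side",[[*p[:2],z0],[*p[:2],z0+.006]]),2),"stud top",np.round(proj("side",[[.5145,.0176,.08],[.5145,.0176,.06]]),2))
m=(np.hypot(P[...,0]-p[0],P[...,1]-p[1])<.03)&(abs(P[...,2]-z0-.004)<.006);Q=P[m]*1e3;print(len(Q),cv2.minEnclosingCircle(Q[:,:2].astype(np.float32)))
m=(np.hypot(P[...,0]-p[0],P[...,1]-p[1])<.02)&(P[...,2]>.06)&(P[...,2]<.082);Q=P[m]*1e3;print("stud",len(Q),Q.mean(0),Q.min(0),Q.max(0))
E
```

```text
time_s: 46.5
ee_pos: [0.4797, 0.1141, 0.1477]
ee_rot: [0.001, 0.931, 0.364, -0.001]
wrist_force: [-0.4, -0.8, -0.4]
gripper_width: 0.483
grasp_force: 41.1
time_s: 47.0
ee_pos: [0.5132, 0.0127, 0.1167]
ee_rot: [0.0, 0.931, 0.365, -0.001]
wrist_force: [-0.6, 1.5, -0.2]
gripper_width: 0.484
grasp_force: 41.1
time_s: 47.5
ee_pos: [0.5132, 0.017, 0.1184]
ee_rot: [0.0, 0.93, 0.368, 0.0]
wrist_force: [-0.2, 0.5, -0.3]
gripper_width: 0.481
grasp_force: 41.1
[0.51316659 0.01697147 0.11841133] 0.10101132614069598
washer pred [[313.26 170.82]
 [313.22 168.76]] stud top [[313.88 177.85]
 [314.02 184.51]]
91 ((513.2667236328125, 16.929359436035156), 28.67749786376953)
stud 34 [514.82490801  12.84526468  70.12782495] [508.76341891   7.73774006  60.1607154 ] [520.2795999   16.87337581  79.59092675]
```

View pics/side10c.png

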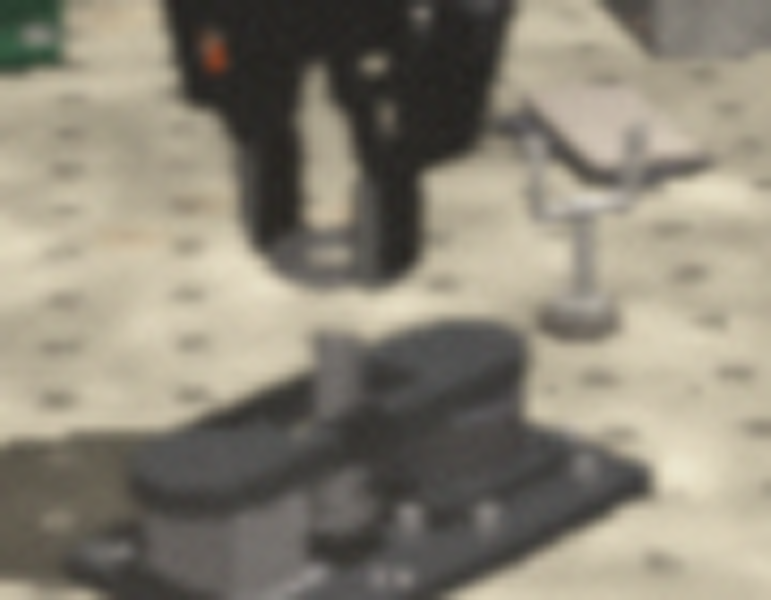

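```bash
python3 - <<'E'
from h import *
im=np.load("side10.npz")["im"]
for rm in (168,169,170,171):
  print(rm,fit("side",im,circ(.022),circ(.011),.101,.006,[.5132,.017,0],yaw=False,pad=2,rowmin=rm))
g=cv2.cvtColor(im,cv2.COLOR_BGR2GRAY)
for r in (171,172,173): print(r,g[r,300:328])
for r in (180,182): print(r,g[r,308:322])
chain([(514.5,17.6,98,-46.9)])
E
```

```text
168 (array([518.7,  22.8, -11.6]), np.float64(23.42))
169 (array([518.6,  21.9,  -4.2]), np.float64(21.47))
170 (array([518.9,  20.8,  -3.8]), np.float64(17.72))
171 (array([519. ,  19.2,  -3.1]), np.float64(15.0))
171 [216 216 214 216 212 192 156 119 100  98  98 104 106 105 106  98  87  88
  79  63  52  60  87 133 168 181 183 183]
172 [210 210 213 215 217 214 198 171 141 122 112 106 105 106 109 102  98  94
  86  79  80 102 136 163 172 166 161 164]
173 [200 208 211 215 219 222 218 208 190 169 149 136 131 130 138 144 141 127
 118 123 138 166 181 187 180 162 155 161]
180 [196 193 177 144 114 112 115 109 108 110 108  98  87  84]
182 [191 181 166 141 116 110 110 103  91  78  68  66  69  74]
0.005 0.001 0.068 0.0003 -0.0003 0.0006   dist 20 turn 0
```

```bash
python3 - <<'E'
from h import *
im=np.load("side10.npz")["im"];g=cv2.cvtColor(im,cv2.COLOR_BGR2GRAY).astype(float)
r0,r1,c0,c1=170,178,298,316;G=g[r0:r1,c0:c1];S=8
def cost(s,z0,dy=0,h=.006):
    c=np.array([.51317,.01697])+s/1e3*np.array([.731,.682])+[0,dy/1e3]
    pr=lambda r,z:np.round(((proj("side",np.c_[circ(r)+c,np.full(48,z)])-[c0,r0]+.5)*S-.5)*16).astype(np.int32)
    m=np.zeros(((r1-r0)*S,(c1-c0)*S),np.uint8);cv2.fillConvexPoly(m,cv2.convexHull(np.r_[pr(.022,z0),pr(.022,z0+h)]),255,shift=4)
    a=np.zeros_like(m);b=np.zeros_like(m);cv2.fillConvexPoly(a,pr(.011,z0),255,shift=4);cv2.fillConvexPoly(b,pr(.011,z0+h),255,shift=4);m[(a>0)&(b>0)]=0
    m=cv2.resize(cv2.GaussianBlur(m,(0,0),S*.8),(c1-c0,r1-r0),interpolation=cv2.INTER_AREA).ravel()/255.
    A=np.c_[m,np.ones_like(m)];k=np.linalg.lstsq(A,G.ravel(),rcond=None)[0];return np.abs(A@k-G.ravel()).mean()
for z in (.099,.101,.103,.105): print(z,[round(cost(s,z),1) for s in range(-3,8)])
E
```

```text
0.099 [np.float64(19.7), np.float64(18.7), np.float64(17.5), np.float64(16.4), np.float64(15.3), np.float64(14.2), np.float64(13.2), np.float64(12.3), np.float64(11.5), np.float64(10.6), np.float64(10.0)]
0.101 [np.float64(16.6), np.float64(15.3), np.float64(13.8), np.float64(12.3), np.float64(10.8), np.float64(9.5), np.float64(8.5), np.float64(8.4), np.float64(8.7), np.float64(9.6), np.float64(10.8)]
0.103 [np.float64(11.8), np.float64(10.6), np.float64(9.8), np.float64(9.3), np.float64(9.1), np.float64(9.3), np.float64(10.0), np.float64(10.9), np.float64(12.0), np.float64(13.3), np.float64(14.5)]
0.105 [np.float64(11.6), np.float64(11.2), np.float64(11.1), np.float64(11.2), np.float64(11.8), np.float64(12.8), np.float64(14.0), np.float64(15.2), np.float64(16.3), np.float64(17.6), np.float64(18.7)]
```

```bash
i="python3 -m inch"
$i '-0.001 0.001 0.02 0 0 0; -0.001 0.001 0.035 0 0 0; -0.001 0.001 0.05 0 0 0; -0.001 0.001 0.062 0 0 0; -0.001 0.001 0.062 0 0 0'
$i '0 0 0.003 0 0 0; 0 0 0.006 0 0 0; 0 0 0.01 0 0 0; 0 0 0.01 0 0 0; 0 0 0.01 0 0 0'
$i '0 0 0.003 0 0 0; 0 0 0.006 0 0 0; 0 0 0.01 0 0 0; 0 0 0.01 0 0 0; 0 0 0.01 0 0 0'
```

```text
time_s: 48.05
ee_pos: [0.5127, 0.016, 0.0988]
ee_rot: [-0.0, 0.93, 0.367, -0.001]
wrist_force: [0.5, -0.5, -0.0]
gripper_width: 0.482
grasp_force: 41.1
time_s: 48.55
ee_pos: [0.5132, 0.016, 0.0966]
ee_rot: [-0.0, 0.93, 0.367, 0.0]
wrist_force: [-0.0, 0.1, -0.7]
gripper_width: 0.483
grasp_force: 41.1
time_s: 49.05
ee_pos: [0.5131, 0.016, 0.0935]
ee_rot: [-0.0, 0.93, 0.367, -0.0]
wrist_force: [0.0, -0.2, -0.1]
gripper_width: 0.481
grasp_force: 41.1
```

```bash
i="python3 -m inch"
$i '0 0 0.005 0 0 0; 0 0 0.01 0 0 0; 0 0 0.015 0 0 0; 0 0 0.02 0 0 0; 0 0 0.02 0 0 0'
$i '0 0 0.01 0 0 0; 0 0 0.02 0 0 0; 0 0 0.03 0 0 0; 0 0 0.035 0 0 0; 0 0 0.035 0 0 0'
```

```text
time_s: 49.55
ee_pos: [0.513, 0.016, 0.0873]
ee_rot: [-0.0, 0.93, 0.367, -0.0]
wrist_force: [-0.6, 0.6, -0.2]
gripper_width: 0.478
grasp_force: 41.1
time_s: 50.05
ee_pos: [0.5129, 0.016, 0.0767]
ee_rot: [-0.0, 0.93, 0.367, -0.0]
wrist_force: [0.2, -0.2, -0.1]
gripper_width: 0.484
grasp_force: 41.1
```

```bash
i="python3 -m inch"
$i '0 0 0.004 0 0 0; 0 0 0.008 0 0 0; 0 0 0.008 0 0 0; 0 0 0.008 0 0 0; 0 0 0.008 0 0 0'
$i '0 0 0 0 0 0; 0 0 0 0 0 0; 0 0 0 0 0 0; 0 0 0 0 0 0; 0 0 0 0 0 0' 0.1
$i '0 0 -0.05 0 0 0; 0 0 -0.15 0 0 0; 0 0 -0.25 0 0 0; 0 0 -0.35 0 0 0; 0 0 -0.35 0 0 0'
$i '-0.15 0.3 0 0 0 0; -0.25 0.5 0 0 0 0; -0.25 0.5 0 0 0 0; -0.25 0.5 0 0 0 0; -0.25 0.5 0 0 0 0'
python3 - <<'E'
from h import *
o=[]
for c in ("side","top"):
    im,d=env.get_image(c)
    b=im[150:225,270:370] if c=="side" else im[150:225,285:385]
    o.append(cv2.resize(b,(400,300),interpolation=cv2.INTER_CUBIC))
    P=pts(c,d)
    for n,x,y in [("ringend",.5577,.0588),("blockend",.47,-.0235)]:
        m=(abs(P[...,0]-x)<.012)&(abs(P[...,1]-y)<.012)&(P[...,2]>.03);print(c,n,np.median(P[m][:,2]))
    m=(np.hypot(P[...,0]-.514,P[...,1]-.018)<.03)&(abs(P[...,2]-.062-(.003 if c=="top" else 0))<.003);print("washer",m.sum(),cv2.minEnclosingCircle((P[m][:,:2]*1e3).astype(np.float32)))
cv2.imwrite("pics/c11.png",np.hstack(o))
E
```

```text
time_s: 50.55
ee_pos: [0.5132, 0.016, 0.0748]
ee_rot: [0.0, 0.93, 0.367, 0.0]
wrist_force: [0.4, 0.5, -0.6]
gripper_width: 0.481
grasp_force: 41.1
time_s: 51.05
ee_pos: [0.5131, 0.016, 0.0747]
ee_rot: [-0.0, 0.93, 0.367, 0.0]
wrist_force: [0.0, -0.5, -0.3]
gripper_width: 0.549
grasp_force: 0.0
time_s: 51.55
ee_pos: [0.5155, 0.0164, 0.184]
ee_rot: [0.001, 0.93, 0.367, 0.003]
wrist_force: [0.3, -0.6, 0.9]
gripper_width: 0.548
grasp_force: 0.0
time_s: 52.05
ee_pos: [0.5605, -0.1489, 0.1784]
ee_rot: [0.0, 0.931, 0.364, -0.001]
wrist_force: [0.1, 0.4, 0.4]
gripper_width: 0.553
grasp_force: 0.0
side ringend 0.05558291357811907
side blockend 0.05589373925113319
washer 74 ((515.4174194335938, 16.183979034423828), 21.540197372436523)
top ringend 0.055987046299552784
top blockend 0.05558343783939079
washer 36 ((517.5344848632812, 19.511241912841797), 23.479299545288086)
```

View pics/c11.png

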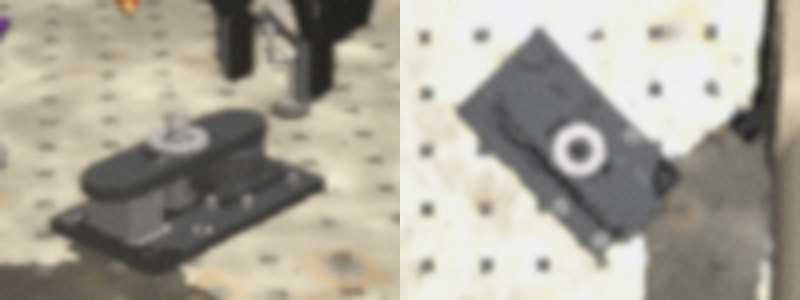

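The washer lies flat over the stud at side crop (178,137) and top crop (578,150). The strap is level at 55.6–56 mm on both ends and in line with the fixture. The arm is clear, so I'm handing it in.

```bash
python3 -m inch '0 0 0 0 0 0; 0 0 0 0 0 0; 0 0 0 0 0 0; 0 0 0 0 0 0; 0 0 0 0 0 0' && python3 -c "
from bench import env
print(env.close_job())"
```

```text
time_s: 52.65
ee_pos: [0.5609, -0.1445, 0.1798]
ee_rot: [0.0, 0.93, 0.368, 0.0]
wrist_force: [0.2, 0.3, 0.5]
gripper_width: 0.548
grasp_force: 0.0
the job is handed in; nothing more can be done
None
```

The pipe socket is set up as asked: plate in the nest, small ring on it, mid block on the pad, strap level over the stud and washer on top. I handed it in at about 53 s; `env.close_job()` returned no verdict.

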